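# Lock the coupling guard and set the run-in speed

### The arm

A 7-joint arm with a two-finger parallel gripper is mounted at the origin on the work surface. World frame = base frame: x ahead of the robot, y to its left, z up, the work surface at z = 0. Lengths are in m, angles in rad, forces in N, time in s.
With the tool pointing down it reaches from about 0.4 to 0.85 m from the base axis. Payload 10.4 kg.
Tool frame: the origin (TCP) lies midway between the tips of the shut fingers; the grasp point (between the pads) lies 19 mm behind it; y points along the fingers, z is the direction in which the jaws open and shut, and the axes are right-handed (so a half turn about y gives the same grasp; the last joint's range is limited). The gripper opens to 87 mm and grips with 3 to 60 N. Pads are 19 mm wide; open, the fingers measure 117 mm over their backs; the gripper's body (75 mm by 190 mm) begins 51 mm behind the grasp point.
Start: joints at [-1.371, 0.332, -0.065, 1.46, 0.022, 1.35, -0.088], TCP at [0.138, 0.61, 0.223] pointing down, gripper open.
Joint ranges: [-2.6, 2.6], [-0.5, 2.12], [-1.47, 1.34], [0.16, 2.42], [-1.27, 4.41], [0.06, 2.06], [-2.6, 2.6]. Speed limits (rad/s): [2.22, 2.22, 2.79, 2.79, 3.14, 3.14, 3.14].

### API

Orientations are given as a rotation vector (axis times angle).
In Python, from cell import manip gives the robot as it stands.
- The arm moves only by the tool servo_tool, never from a script. Its arguments are lists of equal length, an entry for each row: "gripper": the opening, from 0 (shut) to 1 (fully open); "translation": the shift along the world's x, y, z each as a share of 25 cm, from -1 to 1, a list of three; "roll": the turn about the world's z as a share of pi/2 rad, from -1 to 1. In form: {"gripper": [gripper, ...], "translation": [[x, y, z], ...], "roll": [roll, ...]}. A call has 1 to 8 rows; each row shifts and turns the commanded pose from where the row before left it; what a row does not reach is not made up. A row lasts 1/12 s, in which the tool goes at most 41.7 mm and 7.16 degrees, less where a joint would pass 70% of its speed; a pose out of reach is approached as far as the arm can. A call with a number of a shift or a turn outside -1 to 1 is refused whole. A call with a gripper value outside its range is refused whole. The fingers move at their own pace and stop on an object; the grip force is fixed at half the most. Time passes only in rows, so rows that do not move let the fingers close. It gives the time, the measured TCP pose, the force and the opening at its end, in the units of the state.
- manip.get_state(): the state, without advancing time (a new reading comes with each control period).
- manip.grab_frame(name): name is "scene" or "top"; returns the picture (384x512x3 uint8, red, green, blue); there is no depth.
- manip.camera_params(name): a dict with "K" (3x3 intrinsics, pixels), "world_from_camera" (4x4, takes a point from camera to world coordinates). Camera axes: x right, y down, z forward; pixel columns grow to the right and rows downward; lengths in m; the calibration is good to about 2 mm. A picture is of the moment at which its call begins. camera_params takes no time and is no camera call.
- manip.sign_off(): hands the job in, once; it reports no verdict.
Trained networks look in the newest picture that a camera, given by its name, has taken for a name from the list of things; names that differ only in an ending like _2 or _b are one class to them, and where a whole thing is asked for, a point or a joint stands for the part that bears it (a point fixed in the world has none). Each returns a list of dicts, best first, with "confidence" (0 to 1); they miss things now and then, are a little off and sometimes report something else, mostly with a low value. They report only what shows in the picture. A call takes as long as a camera call.
- manip.recognise(camera, query): "position" ([column, row] in pixels, amid what is visible of it).
- manip.cut_out(camera, query): "pixels" (384x512 bool, what is visible of it) and "position" ([column, row] in pixels, amid what is visible of it).
- manip.tip_of(camera, query): "position" ([column, row] in pixels: a listed point, or the origin of a listed thing).
The state is a dict: "time_s": time; "qpos": joint angles; "joint_velocities": joint speeds; "effort": joint torques, N m; "position": TCP position; "tcp_rot": TCP orientation; "force": force on the tool from outside, world axes, zero at the start; "wrist_torque": the same for the moment, N m; "width": finger opening in m.
Only numpy, scipy, OpenCV 4.12 (cv2) and the standard library are available. Lean on these libraries where they do the work, as an engineer would, in place of code of your own. Each camera call takes 0.05 s, during which the arm holds its last target.

### The job

A new rubber spider has been fitted in the motor coupling and the yellow guard is down over it. Take the T-key out of the rubber bush, pass its cross-head lengthwise through the slot in the guard's sloping front until the collar sits flat on the guard, and give it a quarter turn either way so that it locks the guard; then turn the selector on the control box three clicks clockwise from its off stop. Do not knock over or shift the grease jar, the coupling hub or the stack of seals, and leave the key locked and the selector at the third click.

Things in the scene. Friction and masses are not known exactly. Their poses are not given: they have to be found in the camera images.
- key_grip (a point): Centre of the T-key's red wing handle, 46 (x) x 12 (y) x 28 mm (z); loose key, 0.14 kg. z runs up the key's axis, x along the wing and the cross-head, y through the wing's thickness (grip across y). On the axis below this point: wing's lower edge 14 mm, underside of the steel collar (44 mm diameter, 5 mm thick) 29 mm. It starts upright, head down in the rubber bush, at any yaw.
- key_head (a point): Centre of the T-key's steel cross-head, 32 (x) x 9 (y) x 8 mm (z), same axes, 44 mm below the handle's centre and 15 mm below the collar's underside, to which a 9 mm round shaft joins it. A smaller nose, 25 x 5.5 mm, reaches to 7 mm below this point.
- bush: Loose black rubber bush on the bench, a ring of 64 mm outer diameter, 37 mm bore, 34 mm high, in which the key stands at the start with its collar on the bush's top; origin at the centre of its underside. Not needed afterwards.
- lock: Fixed frame of the slot in the guard's sloping front. Origin: centre of the slot on the guard's outer face, 105 mm above the bench; z points out of the slope, 35 degrees from vertical, leaning to the robot's side; y level along the slot; x up the slope. Slot 37 (y) x 13.5 mm (x), 9 mm deep through guard and bracket, then 20 mm free space. Sloping face 92 (x) x 140 mm (y).
- guard (a joint): Hinge of the yellow coupling guard (rad): 0 fully down, as at the start; grows as its front is lifted; its own weight (0.55 kg) keeps it down. A blue motor up to 176 mm high stands from 74 mm to the left (+y) of the slot, a 128 mm high housing from 75 mm to the right. A locked key may settle some 2 mm down the slope.
- selector_grip (a point): Centre of the selector's black bar handle, 46 (x) x 12 (y) x 27 mm (z), on its upright turning axis, 96.5 mm above the bench, 26.5 mm above the top of the grey control box (fixed, 120 x 110 x 70 mm high). A skirt of 48 mm diameter has its top 19.5 mm below this point. x points along the bar to the pointer end (white line), y through its thickness.
- selector (a joint): Selector angle (rad): 0 at the off stop (fully anticlockwise, red mark), where it starts; grows clockwise seen from above. A click every 24 degrees (0.419 rad): the third is at 1.257; five in all, end stop 2.094. The detents are soft (peak about 0.12 N m), draw the selector in and hold it.
- grease: Bystander: loose grease jar with a red cap, 56 mm diameter, 56 mm high; origin under its centre.
- hub: Bystander: loose dark steel coupling half with three jaws, 55 mm diameter, 36 mm high; origin under its centre.
- seals: Bystander: loose brown stack of shaft seals, a ring of 56 mm diameter, 30 mm high; origin under its centre.

How it is judged:
By the outcome, as a careful person would: the job done as asked, in the order asked, and still so for the second after the job is handed in, with the robot touching nothing.
It also fails if it takes over 54 s, if anything falls off the work surface, if the arm or the gripper's body presses on something with over 40 N, if the wrist force passes 120 N, or if a joint passes its speed limit or range.

## Working session

There is one attempt and no reset: what is moved stays moved. The work goes in short steps, Python scripts to look and compute and a tool call to move; the robot and the scene stay as the last step left them, time stands still between calls to the robot, and variables do not carry over. Pictures are saved under pics/ and viewed, and the job is handed in when it is done.

Besides the shell and the picture viewer there is one more tool, called after "Call:" as a command line: name --pt "numbers of a row" for each row, then --argument value for the rest. servo_tool: Moves the arm, as the interface text tells. Its arguments: {"type":"object","properties":{"gripper":{"type":"array","items":{"type":"number"}},"translation":{"type":"array","items":{"type":"array","items":{"type":"number","minimum":-1,"maximum":1}}},"roll":{"type":"array","items":{"type":"number","minimum":-1,"maximum":1}}},"required":["gripper","translation","roll"]}

```bash
ls -la; mkdir -p pics; cat > h.py <<'E'
import numpy as np, cv2
from cell import manip
from scipy.spatial.transform import Rotation as R
def cam(n):
    p=manip.camera_params(n); return np.array(p["K"]),np.array(p["world_from_camera"])
def atz(n,px,z):
    K,T=cam(n); d=T[:3,:3]@np.linalg.solve(K,[px[0],px[1],1]); o=T[:3,3]; return o+d*(z-o[2])/d[2]
def proj(n,P):
    K,T=cam(n); P=np.atleast_2d(P); c=(P-T[:3,3])@T[:3,:3]; u=c@K.T; return u[:,:2]/u[:,2:]
def tri(pa,pb,a="scene",b="top"):
    A=[];B=[]
    for n,px in((a,pa),(b,pb)):
        K,T=cam(n); d=T[:3,:3]@np.linalg.solve(K,[px[0],px[1],1]); d/=np.linalg.norm(d)
        M=np.eye(3)-np.outer(d,d); A.append(M);B.append(M@T[:3,3])
    x=np.linalg.lstsq(np.vstack(A),np.hstack(B),rcond=None)[0]
    return x,[np.linalg.norm(M@x-b_) for M,b_ in zip(A,B)]
def st():
    s=manip.get_state(); r=R.from_rotvec(s["tcp_rot"]).as_matrix()
    print("t%.2f"%s["time_s"],"q",np.round(s["qpos"],2),"p",np.round(s["position"],4),"yv",np.round(r[:,1],3),"zv",np.round(r[:,2],3),"F",np.round(s["force"],1),"w %.4f"%s["width"]); return s
def snap(n,name,crop=None,k=1):
    f=manip.grab_frame(n); g=f[...,::-1]
    if crop: a,b,c,d=crop; g=g[b:d,a:c]
    if k!=1: g=cv2.resize(g,None,fx=k,fy=k,interpolation=cv2.INTER_CUBIC)
    cv2.imwrite("pics/"+name,g); return f
E
python3 - <<'E'
from h import *
st()
for n in("scene","top"):
    K,T=cam(n); print(n,K.round(1).tolist(),T.round(3).tolist()); snap(n,n+"0.png",k=1.5)
E
```

```text
total 12
drwxr-xr-x  3 agent agent 4096 Dec  7 14:31 .
drwxr-xr-x 23 root  root  4096 Dec  7 14:31 ..
drwxr-xr-x  2 agent agent 4096 Dec  7 14:31 pics
t0.00 q [-1.37  0.33 -0.06  1.46  0.02  1.35 -0.09] p [0.138  0.6092 0.2217] yv [-0.    -0.001 -1.   ] zv [ 0.221  0.975 -0.001] F [-0.1 -0.6  0.7] w 0.0868
scene [[368.7, 0.0, 253.0], [0.0, 368.7, 187.0], [0.0, 0.0, 1.0]] [[0.862, 0.407, -0.3, 0.821], [0.506, -0.701, 0.502, -0.421], [-0.006, -0.585, -0.811, 0.774], [0.0, 0.0, 0.0, 1.0]]
top [[380.5, 0.0, 253.7], [0.0, 380.5, 193.7], [0.0, 0.0, 1.0]] [[0.101, -0.973, 0.209, 0.38], [-0.995, -0.099, 0.02, 0.005], [0.001, -0.21, -0.978, 0.929], [0.0, 0.0, 0.0, 1.0]]
```

View pics/scene0.png

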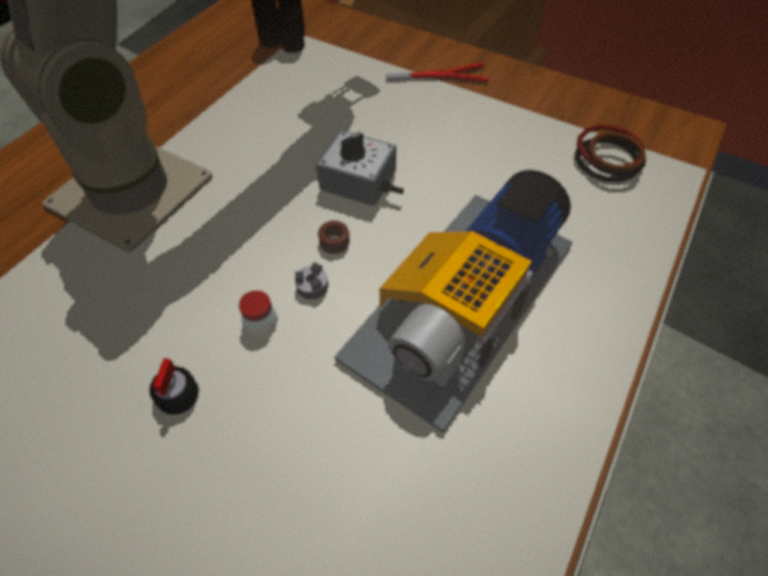

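View pics/top0.png

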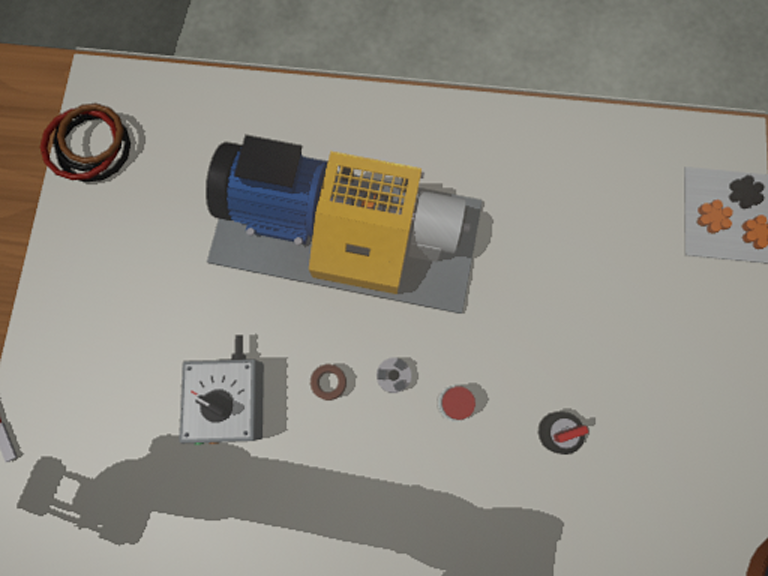

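```bash
python3 - <<'E'
from h import *
for q in ["key_grip","key_head","bush","lock","selector_grip","grease","hub","seals"]:
    r={}
    for n in("scene","top"):
        l=manip.tip_of(n,q); r[n]=l
        print(q,n,[(np.round(d["position"],1).tolist(),round(d["confidence"],2)) for d in l[:3]])
    if r["scene"] and r["top"]:
        x,e=tri(r["scene"][0]["position"],r["top"][0]["position"]); print("   ->",x.round(4),np.round(e,4))
st()
E
```

```text
key_grip scene [([107.2, 254.9], 0.86)]
key_grip top [([379.1, 287.8], 0.82)]
   -> [ 0.3789 -0.2819  0.0531] [0.0046 0.0046]
key_head scene [([116.2, 259.4], 0.8), ([207.5, 191.1], 0.24)]
key_head top [([380.0, 290.6], 0.81)]
   -> [ 0.3799 -0.283   0.0289] [0.0065 0.0065]
bush scene [([115.9, 263.8], 0.93)]
bush top [([369.6, 287.4], 0.56)]
   -> [ 0.3773 -0.2775 -0.0023] [0.0049 0.0049]
lock scene [([285.6, 171.9], 0.42)]
lock top []
selector_grip scene [([231.7, 93.0], 0.5)]
selector_grip top [([140.6, 267.1], 0.75)]
   -> [0.369  0.2385 0.1106] [0.0063 0.0063]
grease scene [([174.5, 216.4], 0.59)]
grease top [([299.8, 267.3], 0.83)]
   -> [ 0.4087 -0.1081 -0.0119] [0.0031 0.0031]
hub scene [([209.7, 191.5], 0.73)]
hub top [([265.2, 251.4], 0.67)]
   -> [ 0.4431 -0.0147  0.0025] [0.005 0.005]
seals scene [([221.8, 160.3], 0.72)]
seals top [([218.3, 255.6], 0.69)]
   -> [0.4173 0.0922 0.0029] [0.0012 0.0012]
t0.90 q [-1.37  0.33 -0.06  1.46  0.02  1.35 -0.09] p [0.1381 0.6096 0.2226] yv [ 0.  0. -1.] zv [0.221 0.975 0.   ] F [-0.  -0.  -0.5] w 0.0869
```

```bash
python3 - <<'E'
from h import *
f=manip.grab_frame("top"); s=manip.grab_frame("scene")
np.save("top0.npy",f); np.save("scene0.npy",s)
def c(f,a,b,w,h,k):
    return cv2.resize(f[b:b+h,a:a+w,::-1],None,fx=k,fy=k,interpolation=cv2.INTER_CUBIC)
A=np.hstack([c(f,350,262,50,50,8),c(s,90,230,50,50,8)])
B=np.hstack([c(f,215,140,50,50,8),c(s,260,150,50,50,8)])
C=np.hstack([c(f,115,235,65,65,6),c(s,205,80,65,65,6)])
cv2.imwrite("pics/A.png",A);cv2.imwrite("pics/B.png",B);cv2.imwrite("pics/C.png",C)
E
```

```text
(no output)
```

View pics/A.png

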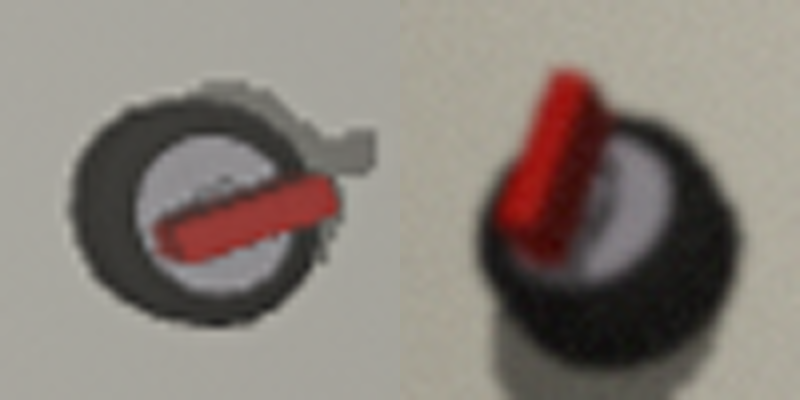

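View pics/B.png

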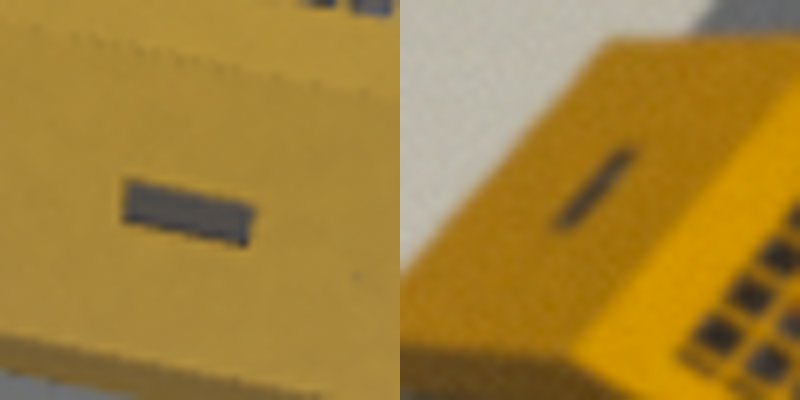

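View pics/C.png

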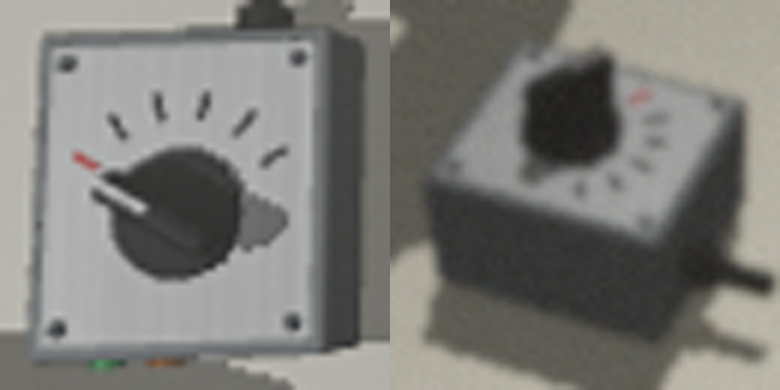

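```bash
cat > fit.py <<'E'
from h import *
from scipy.optimize import minimize
def hullmask(n,P,ss=4):
    u=proj(n,P); h=cv2.convexHull(((u+0.5)*ss*16).astype(np.int32))
    m=np.zeros((384*ss,512*ss),np.uint8); cv2.fillConvexPoly(m,h,1,shift=4)
    return cv2.resize(m.astype(np.float32),(512,384),interpolation=cv2.INTER_AREA)
def box(hx,hy,hz): return np.array([[a*hx,b*hy,c*hz] for a in(-1,1) for b in(-1,1) for c in(-1,1)])
def Rz(a): return R.from_euler('z',a).as_matrix()
def fit(obs,model,x0,step):
    # obs: list of (cam, softmask)
    def cost(x): return sum(((hullmask(n,model(x))-m)**2).sum() for n,m in obs)
    sim=np.vstack([x0]+[np.array(x0)+np.eye(len(x0))[i]*step[i] for i in range(len(x0))])
    r=minimize(cost,x0,method="Nelder-Mead",options=dict(initial_simplex=sim,xatol=1e-5,fatol=1e-3,maxiter=600))
    return r.x,r.fun
def redmask(f):
    f=f.astype(float); s=f[...,0]-np.maximum(f[...,1],f[...,2]); return s
E
python3 - <<'E'
from fit import *
T=np.load("top0.npy");S=np.load("scene0.npy")
def soft(f,roi,bg,fg,fn):
    a,b,c,d=roi; m=np.zeros(f.shape[:2]); m[b:d,a:c]=np.clip((fn(f)-bg)/(fg-bg),0,1)[b:d,a:c]; return m.astype(np.float32)
rt=redmask(T);rs=redmask(S)
print("red max",np.sort(rt[262:312,350:400].ravel())[-60:].mean(),np.sort(rs[230:280,90:140].ravel())[-100:].mean())
# use ratio-based redness
rat=lambda f:(f[...,0].astype(float)+5)/(f[...,1].astype(float)+f[...,2]+10)
print(rat(T)[285:292,375:392].round(1))
ot=("top",soft(T,(350,262,400,312),.7,1.2,rat)); os_=("scene",soft(S,(90,230,140,280),.7,1.4,rat))
print(ot[1].sum(),os_[1].sum())
mod=lambda x: box(.023,.006,.014)@Rz(x[2]).T+[x[0],x[1],.063]
for nm,o in(("top",[ot]),("scene",[os_]),("both",[ot,os_])):
    x,c=fit(o,mod,[.379,-.283,-1.3],[.01,.01,.3]); print(nm,x.round(4),round(c,2))
E
```

```text
red max 92.98333333333333 110.97
[[0.5 0.5 0.5 0.5 0.5 0.6 0.6 0.7 0.8 0.9 1.1 1.1 1.2 1.3 1.3 1.4 0.8]
 [0.5 0.6 0.6 0.6 0.7 0.8 0.9 1.1 1.2 1.2 1.2 1.3 1.3 1.3 1.3 1.3 1.2]
 [0.6 0.7 0.7 0.8 1.  1.2 1.2 1.2 1.2 1.3 1.3 1.2 1.3 1.2 1.3 1.3 1.4]
 [0.8 1.  1.1 1.2 1.2 1.3 1.3 1.2 1.3 1.3 1.3 1.3 1.3 1.3 1.3 1.4 1.3]
 [1.1 1.2 1.2 1.3 1.2 1.2 1.2 1.3 1.3 1.3 1.3 1.3 1.3 1.3 1.  0.7 0.6]
 [1.2 1.2 1.3 1.3 1.3 1.3 1.3 1.3 1.3 1.3 1.4 1.1 0.9 0.8 0.6 0.5 0.5]
 [1.2 1.3 1.2 1.3 1.3 1.3 1.3 1.4 0.9 0.8 0.5 0.5 0.5 0.5 0.5 0.5 0.5]]
113.11482 192.81352
top [ 0.3798 -0.2776 -1.239 ] 42.85
scene [ 0.3759 -0.277  -1.0284] 52.17
both [ 0.3781 -0.2769 -1.1766] 110.46
```

```bash
python3 - <<'E'
from fit import *
T=np.load("top0.npy");S=np.load("scene0.npy")
out=[]
for n,f,(a,b) in(("top",T,(350,262)),("scene",S,(90,230))):
    g=cv2.resize(f[b:b+50,a:a+50,::-1],None,fx=8,fy=8,interpolation=cv2.INTER_NEAREST).copy()
    P=box(.023,.006,.014)@Rz(-1.24).T+[.3795,-.2772,.063]
    u=(proj(n,P)+.5-[a,b])*8
    h=cv2.convexHull(u.astype(np.int32)); cv2.polylines(g,[h],True,(0,255,0),1)
    for z,r in((.034,.022),(.0,.032),(.034,.032)):
        t=np.linspace(0,6.28,60); u=(proj(n,np.c_[.3795+r*np.cos(t),-.2772+r*np.sin(t),0*t+z])+.5-[a,b])*8
        cv2.polylines(g,[u.astype(np.int32)],True,(255,255,0),1)
    out.append(g)
cv2.imwrite("pics/A2.png",np.hstack(out))
E
```

```text
(no output)
```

View pics/A2.png

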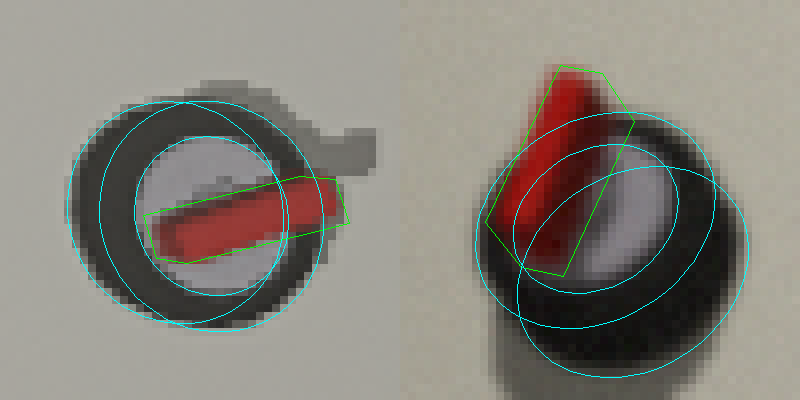

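```bash
python3 - <<'E'
from fit import *
T=np.load("top0.npy");S=np.load("scene0.npy")
x,e=tri([283.9,173.2],[237.9,166.2]); print("slot tri",x,e)
print("top@105",atz("top",[237.9,166.2],.105),"scene@105",atz("scene",[283.9,173.2],.105))
def sm(f,a,b,c,d):
    v=f.astype(float).sum(2)if 0 else f[...,0].astype(float)
    m=np.zeros(v.shape,np.float32); sub=v[b:d,a:c]; bg=np.median(sub); fg=np.percentile(sub,1.0)
    print("bg,fg",bg,fg); m[b:d,a:c]=np.clip((bg*.93-sub)/(bg*.93-fg),0,1); return m
ot=("top",sm(T,226,157,250,176)); os_=("scene",sm(S,276,164,292,182))
a35=np.deg2rad(35)
def mod(x):
    L=np.array([[i*.00675,j*.0185,0] for i in(-1,1) for j in(-1,1)])
    Ry=R.from_euler('y',-a35).as_matrix()  # z-> (-sin,0,cos), x->(cos,0,sin)
    return L@Ry.T@Rz(x[2]).T+[x[0],x[1],.105]
for nm,o in(("top",[ot]),("scene",[os_]),("both",[ot,os_])):
    r,c=fit(o,mod,[.62,.03,0],[.01,.01,.1]); print(nm,r.round(4),round(c,2), o[0][1].sum())
# slope corners check: guard edges
# selector: red wing yaw fit top only brighter
rat=lambda f:(f[...,0].astype(float)+5)/(f[...,1].astype(float)+f[...,2]+10)
m=((rat(T)>1.0)&(T[...,0]>120)).astype(np.uint8); m[:262]=0;m[312:]=0;m[:,:350]=0;m[:,400:]=0
M=cv2.moments(m); c=[M['m10']/M['m00'],M['m01']/M['m00']]; th=.5*np.arctan2(2*M['mu11'],M['mu20']-M['mu02'])
p0=atz("top",c,.077); p1=atz("top",[c[0]+5*np.cos(th),c[1]+5*np.sin(th)],.077); d=p1-p0
print("wing top",p0,"yaw",np.arctan2(d[1],d[0]),m.sum())
# box top corners screws
for nm,px in(("TL",(45,37)),("TR",(326,32)),("BR",(322,350)),("BL",(33,358)),("sel",(172,213)),("ptr",(97,191)),("cable",(265,0)),("red",(87,160)),("skirt",(178,212))):
    p=((px[0]+.5)/6-.5+115,(px[1]+.5)/6-.5+235); z={"sel":.110,"ptr":.110,"skirt":.077}.get(nm,.07); print(nm,atz("top",p,z).round(4))
E
```

```text
slot tri [0.61529211 0.06296331 0.10532901] [np.float64(0.0005299259533011357), np.float64(0.00052992595330109)]
top@105 [0.61580346 0.0633414  0.105     ] scene@105 [0.61485228 0.06275991 0.105     ]
bg,fg 167.0 72.55
bg,fg 162.0 84.74
top [ 0.6162  0.0635 -0.0899] 6.25 77.25544
scene [ 0.6136  0.063  -0.1662] 7.62 30.405947
both [ 0.6155  0.0633 -0.1405] 15.42 77.25544
wing top [ 0.37967695 -0.27554036  0.077     ] yaw -1.1559556069080195 100
TL [0.4264 0.3058 0.07  ]
TR [0.4388 0.2014 0.07  ]
BR [0.3243 0.1858 0.07  ]
BL [0.3109 0.29   0.07  ]
sel [0.3678 0.2367 0.11  ]
ptr [0.3727 0.2642 0.11  ]
cable [0.4484 0.226  0.07  ]
red [0.3831 0.2825 0.07  ]
skirt [0.3679 0.244  0.077 ]
```

```bash
python3 - <<'E'
from fit import *
T=np.load("top0.npy");S=np.load("scene0.npy")
def c(f,a,b,w,h,k): return cv2.resize(f[b:b+h,a:a+w,::-1],None,fx=k,fy=k,interpolation=cv2.INTER_CUBIC).copy()
a35=np.deg2rad(35); Ry=R.from_euler('y',-a35).as_matrix()
def lock(P,x): return np.asarray(P)@Ry.T@Rz(x[2]).T+[x[0],x[1],.105]
ims=[]
for yaw,col in((-.09,(0,255,0)),(-.14,(255,0,0)),(-.115,(0,0,255))):
    x=[.6155,.0633,yaw]
    if not ims: ims=[["top",190,90,100,110,c(T,190,90,100,110,5)],["scene",240,130,60,110,c(S,240,130,60,110,5)]]
    for n,a,b,w,h,g in ims:
        for L in([[i,j,0] for i,j in((-.046,-.07),(-.046,.07),(.046,.07),(.046,-.07))],[[i,j,0] for i,j in((-.00675,-.0185),(-.00675,.0185),(.00675,.0185),(.00675,-.0185))]):
            u=(proj(n,lock(L,x))+.5-[a,b])*5; cv2.polylines(g,[u.astype(np.int32)],True,col,1)
cv2.imwrite("pics/G.png",np.hstack([i[-1] for i in ims]))
E
```

```text
(no output)
```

View pics/G.png

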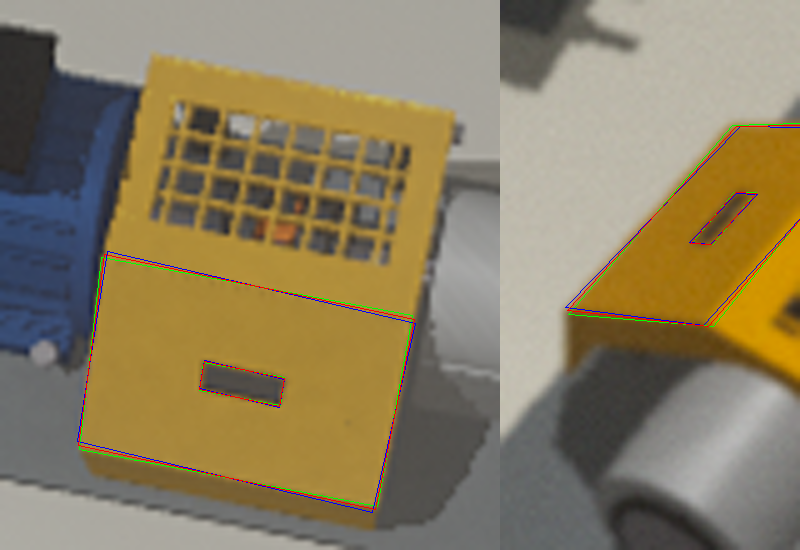

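Call:
servo_tool --gripper '[1, 1, 1, 1, 1, 1, 1, 1]' --pt "0.1 -0.1 0" --pt "0.1 -0.1 0" --pt "0.1 -0.1 0" --pt "0.1 -0.1 0" --pt "0.1 -0.1 0" --pt "0.1 -0.1 0" --pt "0.1 -0.1 0" --pt "0.1 -0.1 0" --roll '[-0.06, -0.06, -0.06, -0.06, -0.06, -0.06, -0.06, -0.06]'

```text
time_s: 1.67
position: [0.3391, 0.4082, 0.2228]
tcp_rot: [-1.431, 0.765, -0.765]
force: [0.5, 0.3, -0.4]
width: 0.0871
```

```bash
python3 -c "
from h import *
st()"
```

```text
t1.67 q [-1.12  0.12  0.17  1.72 -0.02  1.3  -0.36] p [0.3391 0.4082 0.2228] yv [ 0.     0.001 -1.   ] zv [0.831 0.556 0.001] F [ 0.5  0.3 -0.4] w 0.0871
```

Call:
servo_tool --gripper '[1, 1, 1, 1, 1, 1, 1, 1]' --pt "0.045 -0.125 0" --pt "0.045 -0.125 0" --pt "0.045 -0.125 0" --pt "0.045 -0.125 0" --pt "0.04 -0.125 0" --pt "0.04 -0.125 0" --pt "0.03 -0.125 0" --pt "0.03 -0.125 0" --roll '[-0.06, -0.06, -0.06, -0.06, -0.06, -0.06, -0.06, -0.06]'

```text
time_s: 2.33
position: [0.4183, 0.158, 0.2228]
tcp_rot: [-1.126, 1.33, -1.329]
force: [1.2, 0.1, 0.0]
width: 0.0866
```

Call:
servo_tool --gripper '[1, 1, 1, 1, 1, 1, 1, 1]' --pt "0.02 -0.125 0" --pt "0.01 -0.125 0" --pt "0 -0.125 0" --pt "0 -0.125 0" --pt "-0.03 -0.125 0" --pt "-0.03 -0.125 0" --pt "-0.03 -0.125 0" --pt "-0.03 -0.125 0" --roll '[-0.06, -0.06, -0.06, -0.06, -0.06, -0.06, -0.06, -0.06]'

```text
time_s: 3.0
position: [0.395, -0.0919, 0.2227]
tcp_rot: [-0.623, 1.846, -1.846]
force: [0.6, -0.4, 0.9]
width: 0.0873
```

```bash
python3 -c "
from h import *
st()"
```

```text
t3.00 q [-0.58 -0.25  0.61  2.02  0.15  1.33 -0.94] p [ 0.395  -0.0919  0.2227] yv [ 0.001  0.001 -1.   ] zv [ 0.607 -0.795 -0.   ] F [ 0.6 -0.4  0.9] w 0.0873
```

Call:
servo_tool --gripper '[1, 1, 1, 1, 1, 1, 1]' --pt "0 -0.125 -0.02" --pt "0 -0.125 -0.05" --pt "0 -0.125 -0.05" --pt "-0.02 -0.125 -0.05" --pt "-0.02 -0.125 -0.05" --pt "-0.02 -0.115 -0.05" --pt "0 0 0" --roll '[-0.03, -0.03, -0.03, -0.03, -0.03, -0.03, 0]'

```text
time_s: 3.58
position: [0.3779, -0.2801, 0.1537]
tcp_rot: [-0.376, 2.021, -2.025]
force: [0.2, -0.4, 0.7]
width: 0.0869
```

```bash
python3 -c "
from h import *
st()
snap('top','t1.png',(280,200,480,350),4)
snap('scene','s1.png',(20,150,220,300),4)"
```

```text
t3.58 q [-0.42  0.02  0.98  1.98 -0.01  1.15 -0.63] p [ 0.3779 -0.2801  0.1537] yv [-0.002 -0.002 -1.   ] zv [ 0.357 -0.934  0.001] F [ 0.2 -0.4  0.7] w 0.0869
```

View pics/t1.png

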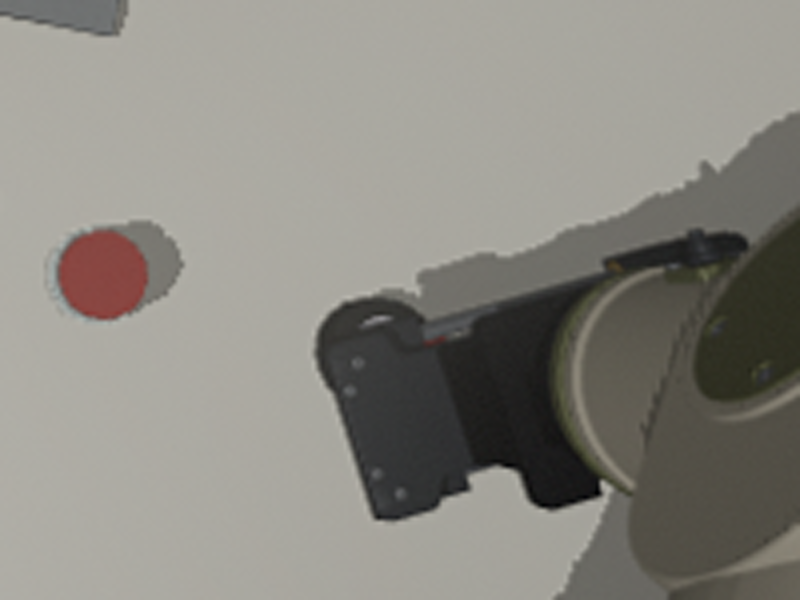

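View pics/s1.png

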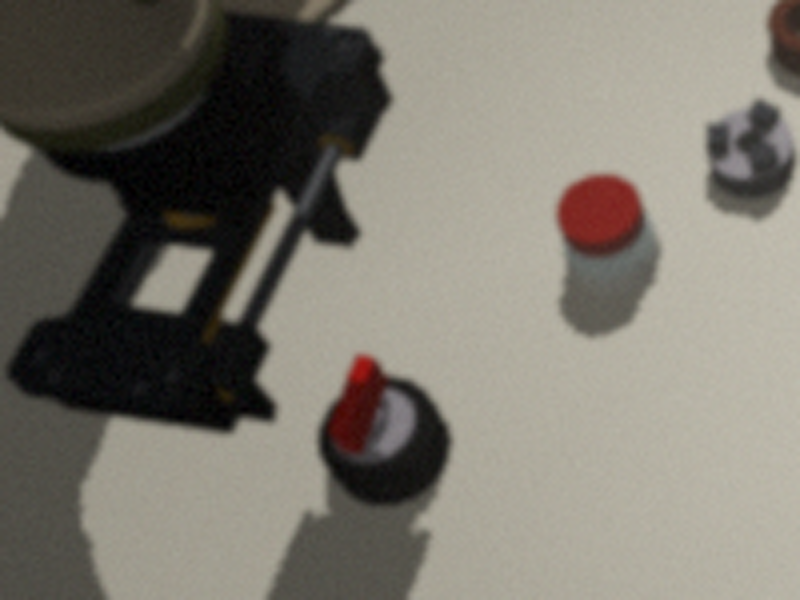

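```bash
python3 - <<'E'
from h import *
s=st(); r=R.from_rotvec(s["tcp_rot"]).as_matrix(); p=np.array(s["position"])
for n,(a,b),fn in(("scene",(20,150),"s1"),("top",(280,200),"t1")):
    g=cv2.imread(f"pics/{fn}.png")
    for P,c in((p,(0,255,0)),(p+r[:,2]*.0435,(255,0,0)),(p-r[:,2]*.0435,(255,0,255)),(p-r[:,1]*.07+r[:,2]*.0435,(255,200,0)),(p-r[:,1]*.07-r[:,2]*.0435,(255,200,255)),(np.array([.3796,-.277,.063]),(0,255,255))):
        u=(proj(n,P)[0]+.5-[a,b])*4; cv2.circle(g,tuple(int(v) for v in u),5,c,2)
    cv2.imwrite(f"pics/{fn}b.png",g)
a=cv2.imread("pics/s1b.png");b=cv2.imread("pics/t1b.png"); cv2.imwrite("pics/st1.png",cv2.resize(np.hstack([a,b]),(800,300)))
E
```

```text
t3.68 q [-0.42  0.01  0.98  1.98 -0.01  1.15 -0.64] p [ 0.3799 -0.2762  0.1548] yv [-0.001 -0.001 -1.   ] zv [ 0.363 -0.932  0.   ] F [ 0.3 -0.   2.1] w 0.0871
```

View pics/st1.png

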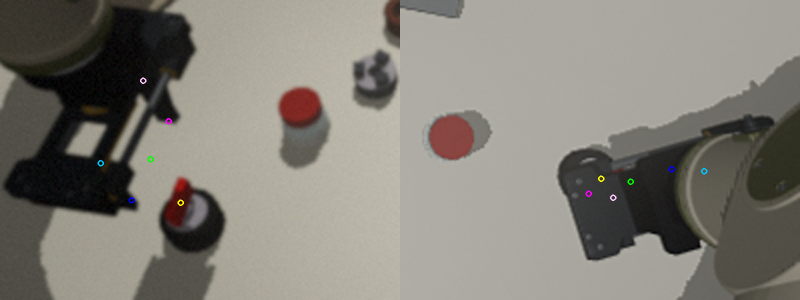

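Call:
servo_tool --gripper '[1, 1, 1, 1, 1, 1, 1]' --pt "0 0 -0.1" --pt "0 0 -0.1" --pt "0 0 -0.1" --pt "0 0 -0.08" --pt "0 0 -0.05" --pt "0 0 0" --pt "0 0 0" --roll '[0, 0, 0, 0, 0, 0, 0]'

```text
time_s: 4.27
position: [0.3809, -0.2746, 0.0478]
tcp_rot: [-0.384, 2.017, -2.016]
force: [-0.8, -0.4, 0.0]
width: 0.0871
```

Call:
servo_tool --gripper '[0.6, 0.4, 0.3, 0.2, 0.2, 0.2, 0.2, 0.2]' --pt "0 0 0" --pt "0 0 0" --pt "0 0 0" --pt "0 0 0" --pt "0 0 0" --pt "0 0 0" --pt "0 0 0" --pt "0 0 0" --roll '[0, 0, 0, 0, 0, 0, 0, 0]'

```text
time_s: 4.93
position: [0.3807, -0.2755, 0.0477]
tcp_rot: [-0.382, 2.017, -2.017]
force: [-0.3, -0.2, 1.1]
width: 0.0459
```

```bash
python3 -c "
from h import *
st()
snap('top','t2.png',(300,220,450,330),5)
snap('scene','s2.png',(50,180,200,290),5)"
```

```text
t4.93 q [-0.32  0.26  0.94  2.09 -0.26  0.92 -0.43] p [ 0.3807 -0.2755  0.0477] yv [ 0. -0. -1.] zv [ 0.365 -0.931  0.   ] F [-0.3 -0.2  1.1] w 0.0459
```

View pics/s2.png

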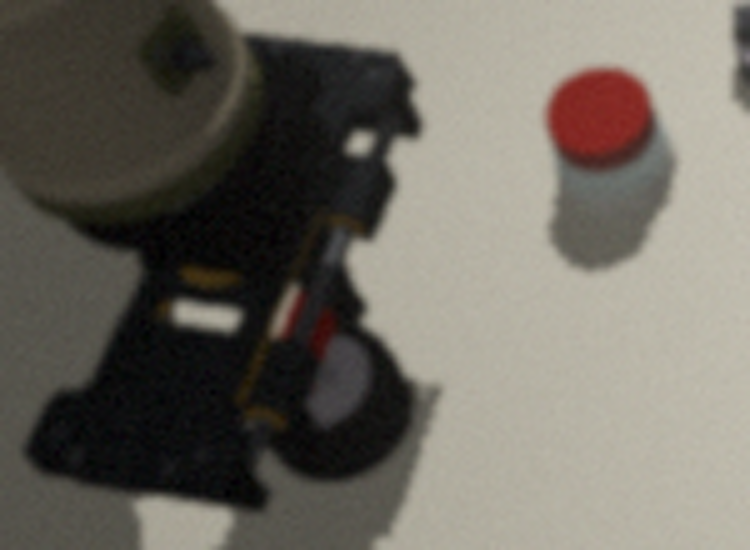

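Call:
servo_tool --gripper '[0.2, 0.2, 0.2, 0.2, 0.2, 0.2, 0.2]' --pt "0 0 0.03" --pt "0 0 0.06" --pt "0 0 0.08" --pt "0 0 0.1" --pt "0 0 0.1" --pt "0 0 0.1" --pt "0 0 0.03" --roll '[0, 0, 0, 0, 0, 0, 0]'

```text
time_s: 5.62
position: [0.3815, -0.2765, 0.1759]
tcp_rot: [-0.376, 2.014, -2.018]
force: [-0.1, 0.7, -1.2]
width: 0.0451
```

```bash
python3 -c "
from h import *
st()
snap('scene','s3.png',(50,180,200,290),5)"
```

```text
t5.62 q [-0.46 -0.03  1.    1.96  0.02  1.19 -0.67] p [ 0.3815 -0.2765  0.1759] yv [ 0.004 -0.001 -1.   ] zv [ 0.364 -0.931  0.002] F [-0.1  0.7 -1.2] w 0.0451
```

View pics/s3.png

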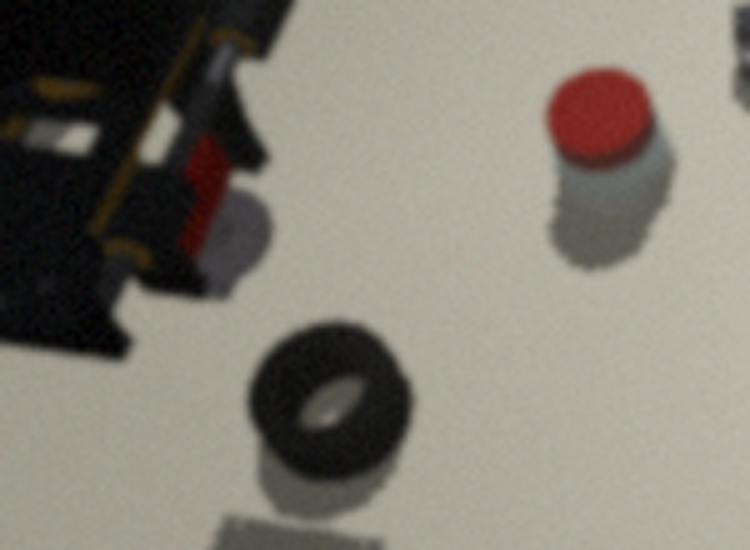

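Call:
servo_tool --gripper '[0.2, 0.2, 0.2, 0.2, 0.2, 0.2, 0.2, 0.2]' --pt "0.05 0.088 0.01" --pt "0.05 0.088 0.01" --pt "0.05 0.088 0.01" --pt "0.05 0.088 0.01" --pt "0.05 0.088 0.01" --pt "0.05 0.088 0.01" --pt "0.05 0.088 0.01" --pt "0.05 0.088 0.01" --roll '[0.076, 0.076, 0.076, 0.076, 0.076, 0.076, 0.076, 0.076]'

```text
time_s: 6.33
position: [0.4804, -0.0982, 0.1914]
tcp_rot: [-1.09, 1.382, -1.38]
force: [0.6, -0.5, -1.4]
width: 0.0457
```

Call:
servo_tool --gripper '[0.2, 0.2, 0.2, 0.2, 0.2, 0.2, 0.2, 0.2]' --pt "0.005 0.1 0" --pt "0.005 0.1 0" --pt "0.005 0.1 0" --pt "0.005 0.1 0" --pt "0.005 0.1 0" --pt "0.005 0.1 0" --pt "0.005 0.1 0" --pt "0.005 0.1 0" --roll '[0.076, 0.076, 0.076, 0.076, 0.076, 0.076, 0.076, 0.076]'

```text
time_s: 7.0
position: [0.4898, 0.1016, 0.1911]
tcp_rot: [-1.468, 0.666, -0.664]
force: [-0.3, 0.1, -1.4]
width: 0.0458
```

```bash
python3 -c "
from h import *
st()"
```

```text
t7.00 q [-0.87  0.07  0.61  1.85 -0.04  1.23  0.47] p [0.4898 0.1016 0.1911] yv [-0.002 -0.001 -1.   ] zv [ 0.752  0.659 -0.002] F [-0.3  0.1 -1.4] w 0.0458
```

Call:
servo_tool --gripper '[0.2, 0.2, 0.2, 0.2, 0.2, 0.2, 0.2, 0.2]' --pt "-0.01 0.091 0" --pt "-0.01 0.091 0" --pt "-0.01 0.091 0" --pt "-0.01 0.091 0" --pt "-0.01 0.091 0" --pt "-0.01 0.091 0" --pt "-0.01 0.091 0" --pt "-0.01 0.091 0" --roll '[0.077, 0.077, 0.077, 0.077, 0.077, 0.077, 0.077, 0.077]'

```text
time_s: 7.67
position: [0.4698, 0.2832, 0.1908]
tcp_rot: [-1.57, -0.089, 0.093]
force: [0.1, 0.1, -0.9]
width: 0.0458
```

Call:
servo_tool --gripper '[0.2, 0.2, 0.2, 0.2, 0.2]' --pt "0 0 -0.1" --pt "0 0 -0.1" --pt "0 0 -0.1" --pt "0 0 0" --pt "0 0 0" --roll '[0, 0, 0, 0, 0]'

```text
time_s: 8.08
position: [0.4696, 0.2816, 0.1159]
tcp_rot: [-1.572, -0.084, 0.089]
force: [0.8, 0.5, -1.1]
width: 0.0458
```

```bash
python3 -c "
from h import *
st()
snap('scene','s4.png',(180,50,330,160),5)
snap('top','t4.png',(90,200,240,310),5)"
```

```text
t8.08 q [-0.98  0.26  0.41  1.81 -0.11  1.09  1.15] p [0.4696 0.2816 0.1159] yv [-0.003 -0.003 -1.   ] zv [-0.11   0.994 -0.002] F [ 0.8  0.5 -1.1] w 0.0458
```

View pics/s4.png

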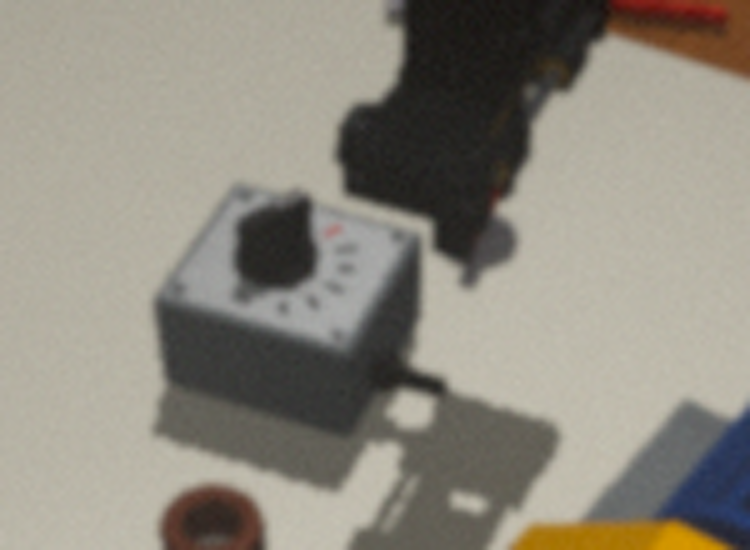

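View pics/t4.png

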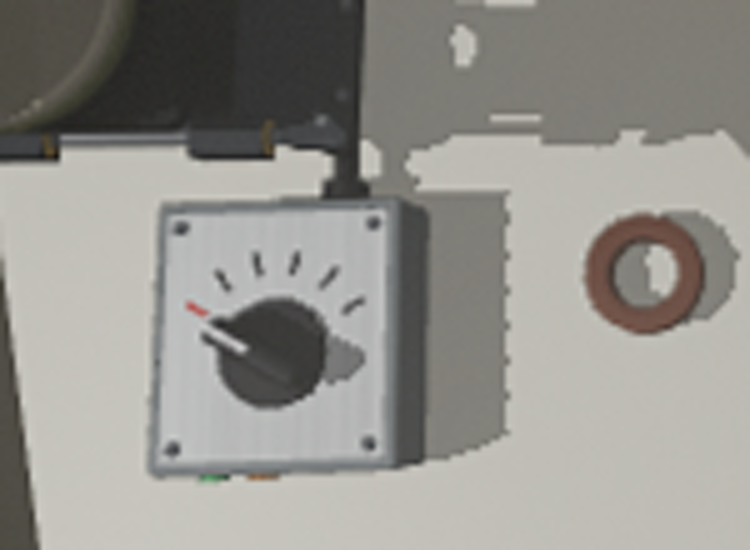

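```bash
python3 - <<'E'
from h import *
for p in((419,236),(362,352),(160,300),(240,185)): print("scene",atz("scene",((p[0]+.5)/5-.5+180,(p[1]+.5)/5-.5+50),.07).round(4))
for p in((160,205),(395,198),(390,470),(150,475)): print("top",atz("top",((p[0]+.5)/5-.5+90,(p[1]+.5)/5-.5+200),.07).round(4))
print(proj("scene",[[.4696,.2816,.0869],[.4696,.2816,.131]])*5-[180*5,250])
E
```

```text
scene [0.4249 0.3044 0.07  ]
scene [0.4445 0.2069 0.07  ]
scene [0.3265 0.1861 0.07  ]
scene [0.3119 0.291  0.07  ]
top [0.4266 0.307  0.07  ]
top [0.4404 0.2023 0.07  ]
top [0.3227 0.187  0.07  ]
top [0.3101 0.291  0.07  ]
[[467.72555185 260.97374184]
 [470.98424878 196.96188435]]
```

Call:
servo_tool --gripper '[0.2, 0.2, 0.2, 0.2, 0.2, 0.2, 0.2, 0.2]' --pt "0 0 -0.05" --pt "0 0 -0.04" --pt "0 0 0" --pt "-0.04 -0.005 0" --pt "-0.04 -0.005 0" --pt "-0.03 -0.004 0" --pt "-0.02 -0.002 0" --pt "0 0 0" --roll '[0, 0, 0, 0, 0, 0, 0, 0]'

```text
time_s: 8.85
position: [0.4368, 0.2789, 0.0955]
tcp_rot: [-1.568, -0.087, 0.088]
force: [-0.7, 0.4, -1.1]
width: 0.0459
```

Call:
servo_tool --gripper '[0.2, 0.2, 0.2, 0.2]' --pt "-0.012 -0.001 0" --pt "-0.012 -0.001 0" --pt "-0.012 -0.001 0" --pt "0 0 0" --roll '[0, 0, 0, 0]'

```text
time_s: 9.18
position: [0.4298, 0.2779, 0.0954]
tcp_rot: [-1.568, -0.088, 0.085]
force: [4.4, 0.6, -2.7]
width: 0.0456
```

```bash
python3 -c "
from h import *
st()
snap('scene','s5.png',(180,50,330,160),5)"
```

```text
t9.18 q [-1.02  0.2   0.39  1.93 -0.09  1.03  1.09] p [0.4298 0.2779 0.0954] yv [ 0.002  0.001 -1.   ] zv [-0.11   0.994  0.001] F [ 4.4  0.6 -2.7] w 0.0456
```

View pics/s5.png

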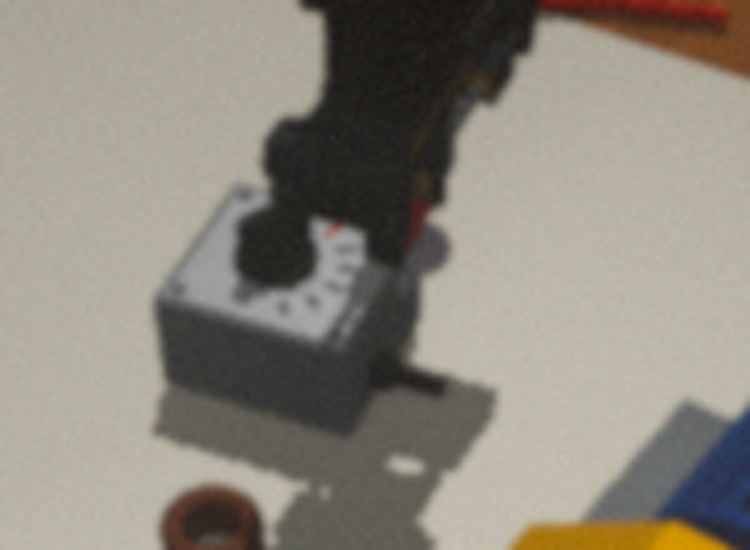

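Call:
servo_tool --gripper '[0.2, 0.2, 0.2, 0.2, 0.2]' --pt "-0.012 -0.001 -0.004" --pt "-0.012 -0.001 -0.004" --pt "-0.012 -0.001 0" --pt "-0.012 -0.001 0" --pt "0 0 0" --roll '[0, 0, 0, 0, 0]'

```text
time_s: 9.65
position: [0.4185, 0.2768, 0.0937]
tcp_rot: [-1.568, -0.088, 0.084]
force: [7.1, -0.4, -0.8]
width: 0.0456
```

```bash
python3 -c "
from h import *
st()
snap('scene','s6.png',(180,50,330,160),5)"
```

```text
t9.65 q [-1.03  0.18  0.39  1.96 -0.08  1.02  1.07] p [0.4185 0.2768 0.0937] yv [ 0.003  0.001 -1.   ] zv [-0.109  0.994  0.001] F [ 7.1 -0.4 -0.8] w 0.0456
```

View pics/s6.png

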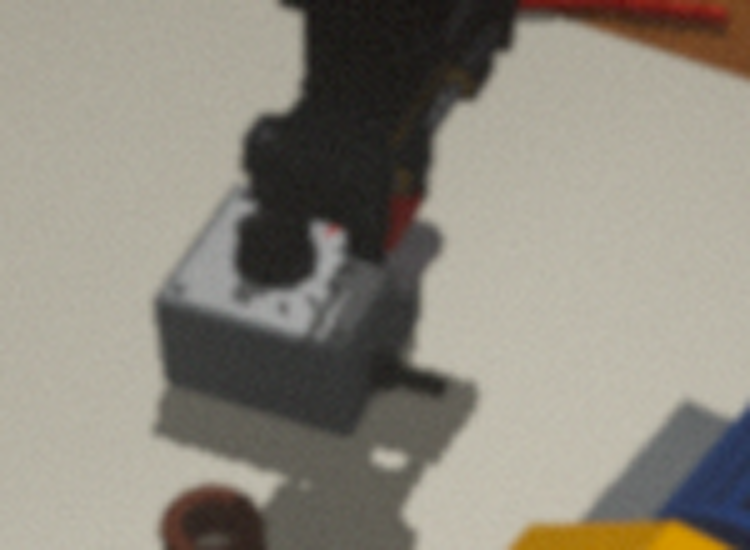

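Call:
servo_tool --gripper '[0.2, 0.2, 0.2, 0.2, 0.2, 0.2]' --pt "-0.012 -0.001 0" --pt "-0.012 -0.001 0" --pt "-0.012 -0.001 0" --pt "-0.012 -0.001 0" --pt "-0.012 -0.001 0" --pt "0 0 0" --roll '[0, 0, 0, 0, 0, 0]'

```text
time_s: 10.2
position: [0.4034, 0.2757, 0.0937]
tcp_rot: [-1.568, -0.088, 0.084]
force: [5.6, -0.6, 2.1]
width: 0.0457
```

```bash
python3 -c "
from h import *
st()
snap('scene','s7.png',(180,50,330,160),5)"
```

```text
t10.20 q [-1.05  0.15  0.38  1.99 -0.06  1.01  1.04] p [0.4034 0.2757 0.0937] yv [ 0.003  0.001 -1.   ] zv [-0.11   0.994  0.001] F [ 5.6 -0.6  2.1] w 0.0457
```

View pics/s7.png

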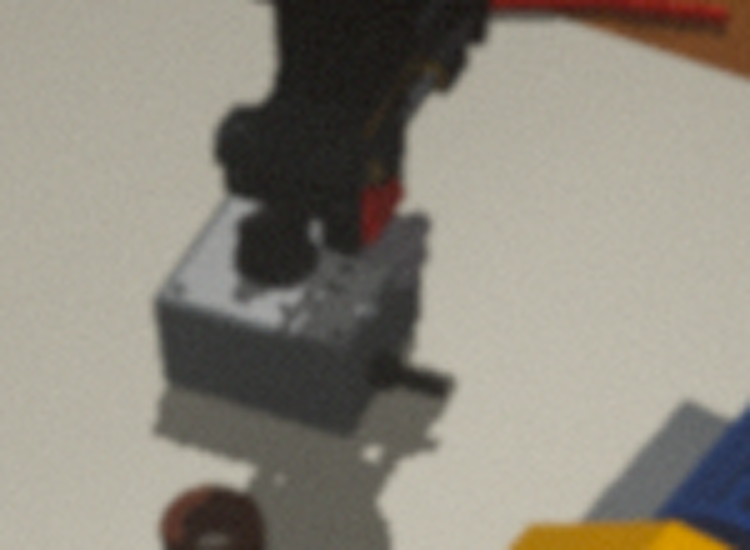

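Call:
servo_tool --gripper '[0.2, 0.2, 0.2, 0.2, 0.2, 0.2, 0.2, 0.2]' --pt "0.05 0 0" --pt "0.1 0 0.02" --pt "0.06 0 0.1" --pt "0 -0.02 0.12" --pt "0 -0.08 0.1" --pt "0 -0.1 0.04" --pt "0 -0.1 0" --pt "0 0 0" --roll '[0, 0, 0, -0.02, -0.02, -0.05, -0.05, 0]'

```text
time_s: 10.92
position: [0.4553, 0.1957, 0.1888]
tcp_rot: [-1.569, 0.094, -0.094]
force: [-0.7, -0.6, -1.2]
width: 0.0455
```

```bash
python3 -c "
from h import *
st()
snap('scene','s8.png',(190,30,340,140),5)
snap('top','t8.png',(150,150,300,260),5)
for n in('scene','top'):
  for q in('key_grip','key_head'):
    print(n,q,[(np.round(d['position'],1).tolist(),round(d['confidence'],2)) for d in manip.tip_of(n,q)[:3]])
"
```

```text
t10.92 q [-0.96  0.06  0.48  1.86 -0.03  1.23  0.98] p [0.4553 0.1957 0.1888] yv [-0. -0. -1.] zv [ 0.12   0.993 -0.   ] F [-0.7 -0.6 -1.2] w 0.0455
scene key_grip [([254.1, 86.6], 0.58)]
scene key_head [([262.3, 101.5], 0.76)]
top key_grip []
top key_head []
```

View pics/s8.png

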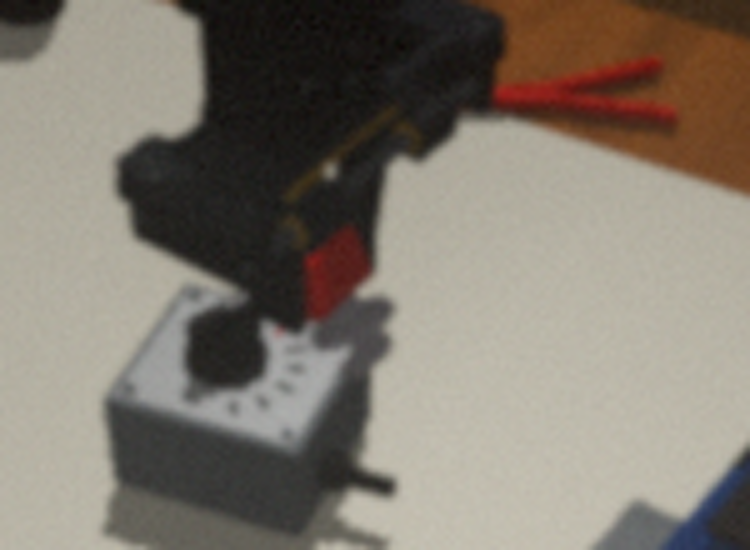

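View pics/t8.png

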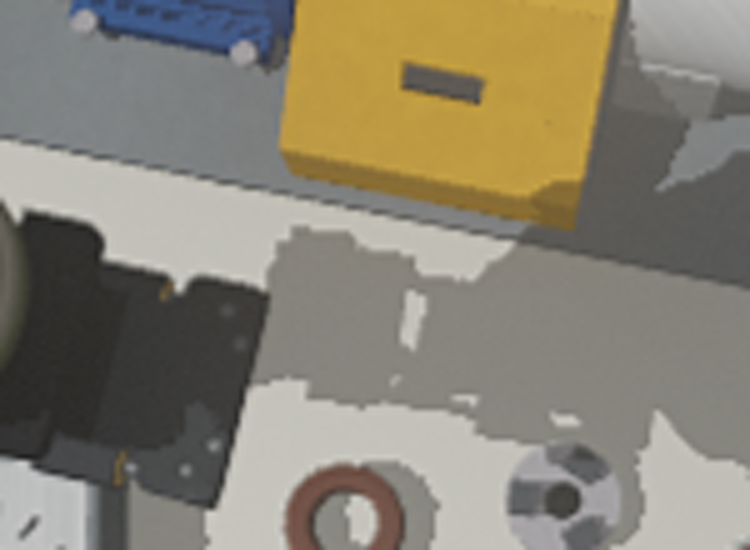

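```bash
cat > ov.py <<'E'
from fit import *
def keyR(yaw_jaw,tilt):
    # key x along lock y (jaw), key z leaning toward robot by tilt
    y=np.array([np.cos(yaw_jaw),np.sin(yaw_jaw),0]); f=np.array([np.sin(yaw_jaw),-np.cos(yaw_jaw),0])  # forward horizontal (away from robot)
    z=-np.sin(tilt)*f+np.cos(tilt)*np.array([0,0,1]); x=y; return np.c_[x,np.cross(z,x),z],f
def parts(c,M):
    t=np.linspace(0,2*np.pi,40)
    W=box(.023,.006,.014)@M.T+c
    C=np.vstack([np.c_[.022*np.cos(t),.022*np.sin(t),0*t+h] for h in(-.024,-.029)])@M.T+c
    H=(box(.016,.0045,.004)+[0,0,-.044])@M.T+c
    N=(box(.0125,.00275,.0015)+[0,0,-.0495])@M.T+c
    return W,C,H,N
def overlay(n,img,a,b,k,c,M,cols):
    for P,col in zip(parts(c,M),cols):
        u=((proj(n,P)+.5-[a,b])*k).astype(np.int32); cv2.polylines(img,[cv2.convexHull(u)],True,col,1)
E
python3 - <<'E'
from ov import *
s=manip.get_state(); r=R.from_rotvec(s["tcp_rot"]).as_matrix(); p=np.array(s["position"]); yj=np.arctan2(r[1,2],r[0,2])
outs=[]
for th in(30,36,42):
    g=cv2.imread("pics/s8.png"); M,f=keyR(yj,np.deg2rad(th)); piv=p+[0,0,.019]; c=piv-M[:,2]*.004
    overlay("scene",g,190,30,5,c,M,[(0,255,0),(255,255,0),(255,0,255),(0,255,255)])
    outs.append(g[200:420,230:450])
cv2.imwrite("pics/o8.png",cv2.resize(np.hstack(outs),(800,267)))
E
```

```text
(no output)
```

View pics/o8.png

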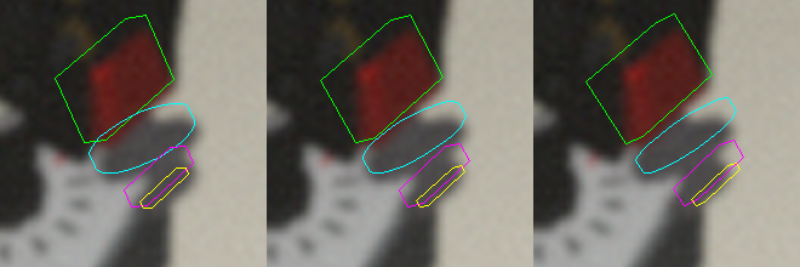

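```bash
python3 - <<'E'
from ov import *
S=manip.grab_frame("scene"); np.save("scene8.npy",S)
s=manip.get_state(); r=R.from_rotvec(s["tcp_rot"]).as_matrix(); p=np.array(s["position"]); yj=np.arctan2(r[1,2],r[0,2]); print(s["time_s"],p,yj)
outs=[]
a,b,w,h,k=240,72,36,44,11
base=cv2.resize(S[b:b+h,a:a+w,::-1],None,fx=k,fy=k,interpolation=cv2.INTER_CUBIC)
base=np.clip(base.astype(float)*1.6,0,255).astype(np.uint8)
g=base.copy(); M,f=keyR(yj,np.deg2rad(32)); c=p+[0,0,.019]-M[:,2]*.004+f*.003-[0,0,.004]
overlay("scene",g,a,b,k,c,M,[(0,255,0),(255,255,0),(255,0,255),(0,255,255)])
cv2.imwrite("pics/o9.png",np.hstack([base,g]))
E
```

```text
11.2667 [0.45424934 0.20134715 0.18769873] 1.4629017337699979
```

View pics/o9.png

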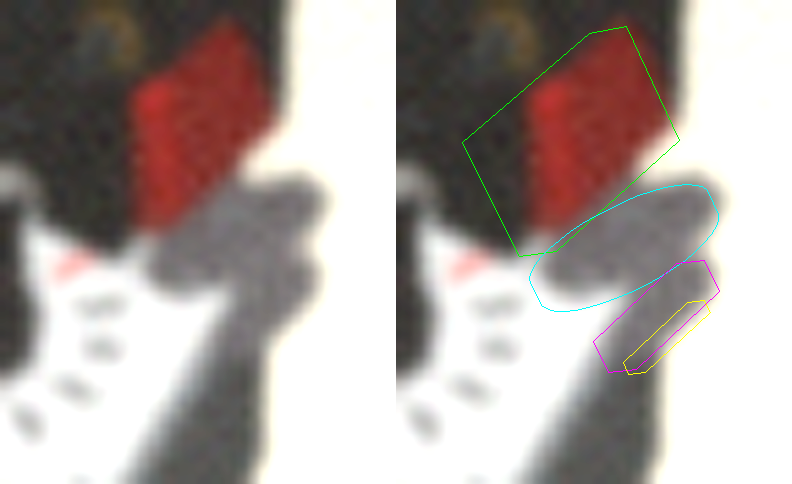

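Call:
servo_tool --gripper '[0.2, 0.2, 0.2, 0.2, 0.2, 0.2, 0.2, 0.2]' --pt "0.08 -0.09 0" --pt "0.08 -0.09 0" --pt "0.08 -0.09 0" --pt "0.08 -0.09 -0.02" --pt "0.08 -0.09 -0.04" --pt "0.08 -0.08 -0.04" --pt "0 0 0" --pt "0 0 0" --roll '[0, 0, 0, 0, 0, 0, 0, 0]'

```text
time_s: 11.93
position: [0.5747, 0.0669, 0.1619]
tcp_rot: [-1.571, 0.089, -0.086]
force: [-0.1, 1.8, -0.7]
width: 0.0458
```

```bash
cat > chk.py <<'E'
import sys
from ov import *
def chk(name,crop=(255,120,60,75,8),th=33,off=(.004,.0156),bright=1.4):
    S=manip.grab_frame("scene"); np.save(name+".npy",S)
    s=st(); r=R.from_rotvec(s["tcp_rot"]).as_matrix(); p=np.array(s["position"]); yj=np.arctan2(r[1,2],r[0,2]); print("yaw",yj)
    a,b,w,h,k=crop
    base=cv2.resize(S[b:b+h,a:a+w,::-1],None,fx=k,fy=k,interpolation=cv2.INTER_CUBIC)
    base=np.clip(base.astype(float)*bright,0,255).astype(np.uint8)
    g=base.copy(); 
    if yj<0: yj+=np.pi
    M,f=keyR(yj,np.deg2rad(th)); c=p+f*off[0]+[0,0,off[1]]
    overlay("scene",g,a,b,k,c,M,[(0,255,0),(255,255,0),(255,0,255),(0,255,255)])
    Ry=R.from_euler('y',-np.deg2rad(35)).as_matrix()
    L=np.array([[i*.00675,j*.0185,0] for i,j in((-1,-1),(-1,1),(1,1),(1,-1))])@Ry.T@Rz(-.11).T+[.6155,.0633,.105]
    u=((proj("scene",L)+.5-[a,b])*k).astype(np.int32); cv2.polylines(g,[u],True,(255,255,255),1)
    o=np.hstack([base,g]); sc=min(800/o.shape[1],600/o.shape[0],1); cv2.imwrite("pics/"+name+".png",cv2.resize(o,None,fx=sc,fy=sc))
    # lock-frame coordinates of key nose/wing by model
    B=Rz(-.11)@Ry
    print("wing c in lock mm",((c-[.6155,.0633,.105])@B*1000).round(1),"nose tip",((c-M[:,2]*.051-[.6155,.0633,.105])@B*1000).round(1))
E
python3 -c "
from chk import *
chk('c1')"
```

```text
t11.98 q [-0.7   0.3   0.61  1.7  -0.18  1.2   1.41] p [0.5744 0.0684 0.1624] yv [-0.001 -0.001 -1.   ] zv [ 0.109  0.994 -0.001] F [-0.8  1.4 -1. ] w 0.0457
yaw 1.4611958177867872
wing c in lock mm [11.2  0.6 81.3] nose tip [ 9.4  0.6 30.3]
```

View pics/c1.png

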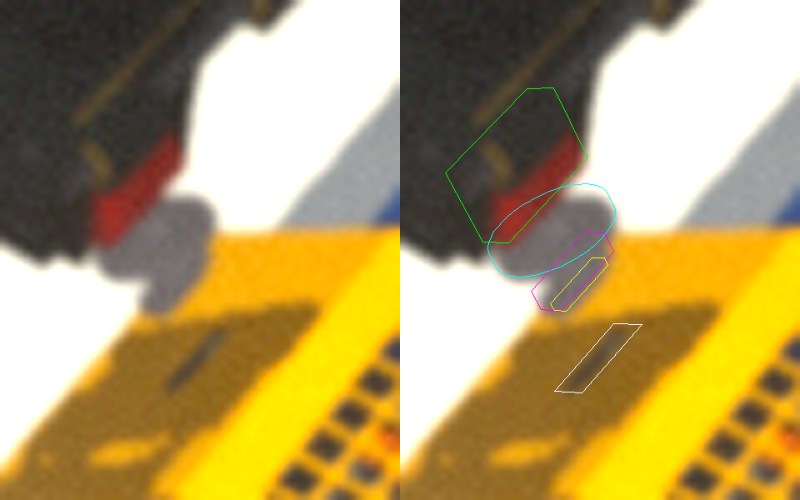

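Call:
servo_tool --gripper '[0.2, 0.2, 0.2, 0.2, 0.2]' --pt "0.005 -0.002 -0.03" --pt "0.007 -0.002 -0.034" --pt "0.007 0 -0.03" --pt "0 0 0" --pt "0 0 0" --roll '[0, 0, 0, 0, 0]'

```text
time_s: 12.4
position: [0.5789, 0.0674, 0.1389]
tcp_rot: [-1.569, 0.087, -0.085]
force: [0.4, -1.2, -1.1]
width: 0.0457
```

```bash
python3 -c "
from chk import *
chk('c2',crop=(260,130,45,56,8))"
```

```text
t12.45 q [-0.69  0.33  0.6   1.71 -0.2   1.16  1.43] p [0.5792 0.0673 0.1394] yv [-0.  0. -1.] zv [ 0.109  0.994 -0.   ] F [ 1.  -0.3 -1. ] w 0.0459
yaw 1.4614862141610938
wing c in lock mm [ 2.   0.  59.7] nose tip [0.2 0.  8.7]
```

View pics/c2.png

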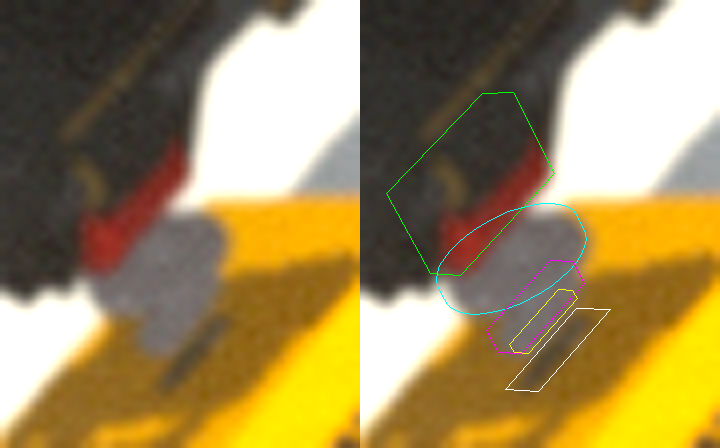

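Call:
servo_tool --gripper '[0.2, 0.2, 0.2, 0.2, 0.2]' --pt "0.009 -0.001 -0.013" --pt "0.009 -0.001 -0.013" --pt "0.009 -0.001 -0.013" --pt "0 0 0" --pt "0 0 0" --roll '[0, 0, 0, 0, 0]'

```text
time_s: 12.87
position: [0.5857, 0.0665, 0.1294]
tcp_rot: [-1.569, 0.087, -0.085]
force: [-2.3, 1.1, -1.0]
width: 0.0457
```

```bash
python3 -c "
from chk import *
chk('c3',crop=(260,130,45,56,8))"
```

```text
t12.92 q [-0.68  0.36  0.6   1.7  -0.22  1.15  1.44] p [0.5858 0.0665 0.1294] yv [-0.001  0.    -1.   ] zv [0.109 0.994 0.   ] F [-2.1 -0.2 -2.1] w 0.0453
yaw 1.4612975798793642
wing c in lock mm [ 1.8 -0.1 47.6] nose tip [-0.  -0.1 -3.3]
```

View pics/c3.png

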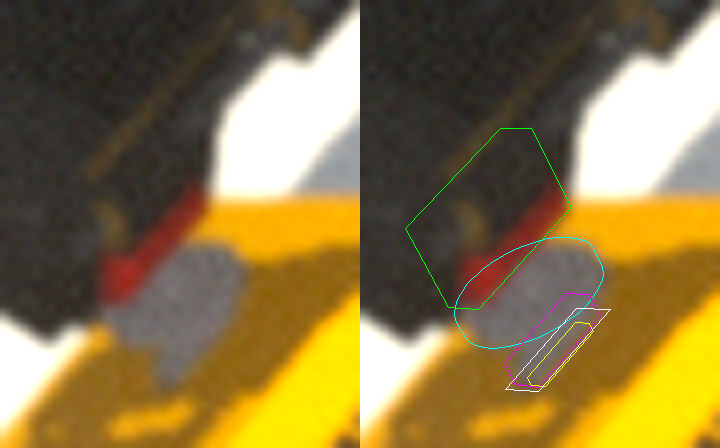

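Call:
servo_tool --gripper '[0.2, 0.2, 0.2, 0.2]' --pt "0.009 -0.001 -0.013" --pt "0.009 -0.001 -0.013" --pt "0 0 0" --pt "0 0 0" --roll '[0, 0, 0, 0]'

```text
time_s: 13.25
position: [0.5904, 0.0657, 0.1225]
tcp_rot: [-1.57, 0.087, -0.086]
force: [-1.8, 0.4, -5.3]
width: 0.0451
```

```bash
python3 -c "
from chk import *
chk('c4',crop=(260,130,45,56,8))"
```

```text
t13.30 q [-0.67  0.38  0.59  1.7  -0.23  1.14  1.45] p [0.5904 0.0657 0.1227] yv [-0.001 -0.    -1.   ] zv [ 0.11   0.994 -0.   ] F [-1.8 -0.6 -6.1] w 0.0456
yaw 1.4609910376877298
wing c in lock mm [ 1.7 -0.4 39.5] nose tip [ -0.   -0.4 -11.5]
```

View pics/c4.png

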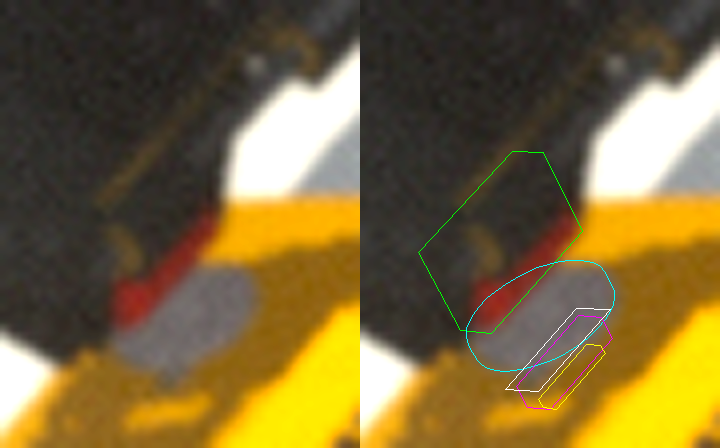

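Call:
servo_tool --gripper '[0.2, 0.2, 0.2]' --pt "-0.006 0.001 -0.004" --pt "0 0 0" --pt "0 0 0" --roll '[0, 0, 0]'

```text
time_s: 13.55
position: [0.5896, 0.066, 0.1228]
tcp_rot: [-1.569, 0.085, -0.087]
force: [0.0, -0.2, -2.9]
width: 0.0453
```

Call:
servo_tool --gripper '[0.2, 0.2, 0.2]' --pt "0.009 -0.001 -0.013" --pt "0 0 0" --pt "0 0 0" --roll '[0, 0, 0]'

```text
time_s: 13.8
position: [0.5917, 0.0657, 0.1191]
tcp_rot: [-1.569, 0.086, -0.087]
force: [-0.4, 0.5, -1.5]
width: 0.0457
```

```bash
python3 -c "
from chk import *
chk('c5',crop=(260,130,45,56,8))"
```

```text
t13.85 q [-0.66  0.38  0.59  1.7  -0.23  1.13  1.45] p [0.5916 0.0658 0.1191] yv [ 0.001 -0.    -1.   ] zv [0.11  0.994 0.   ] F [-0.  -0.6 -1.1] w 0.0456
yaw 1.4610364095486439
wing c in lock mm [ 0.7 -0.2 35.8] nose tip [ -1.1  -0.2 -15.1]
```

View pics/c5.png

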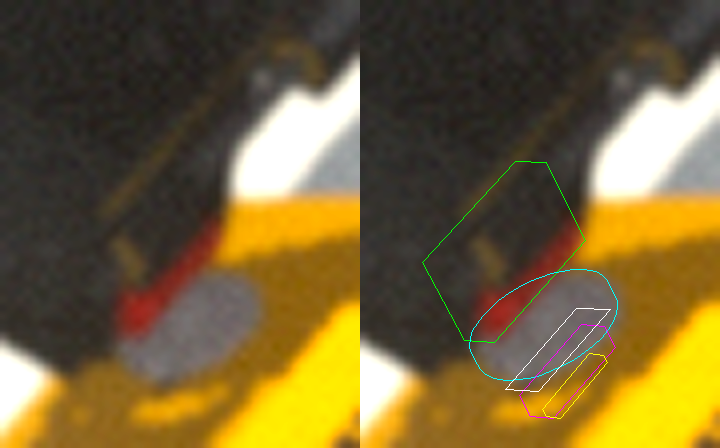

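Call:
servo_tool --gripper '[0.2, 0.2, 0.2, 0.2]' --pt "0.009 -0.001 -0.013" --pt "0.002 0 -0.003" --pt "0 0 0" --pt "0 0 0" --roll '[0, 0, 0, 0]'

```text
time_s: 14.18
position: [0.5934, 0.0657, 0.1152]
tcp_rot: [-1.569, 0.088, -0.085]
force: [-8.0, 0.4, 6.4]
width: 0.0459
```

Call:
servo_tool --gripper '[0.2, 0.2, 0.2, 0.2]' --pt "0.004 0 -0.006" --pt "0.002 0 -0.003" --pt "0 0 0" --pt "0 0 0" --roll '[0, 0, 0, 0]'

```text
time_s: 14.52
position: [0.5936, 0.0656, 0.1138]
tcp_rot: [-1.568, 0.09, -0.082]
force: [-19.8, -0.1, 21.4]
width: 0.0457
```

```bash
python3 -c "
from chk import *
chk('c6',crop=(260,130,45,56,8))"
```

```text
t14.57 q [-0.66  0.4   0.59  1.69 -0.24  1.13  1.46] p [0.5936 0.0656 0.1139] yv [-0.005  0.001 -1.   ] zv [0.11  0.994 0.001] F [-20.3  -0.5  20.8] w 0.0456
yaw 1.4610684836520778
wing c in lock mm [-0.7 -0.1 30.4] nose tip [ -2.5  -0.1 -20.6]
```

View pics/c6.png

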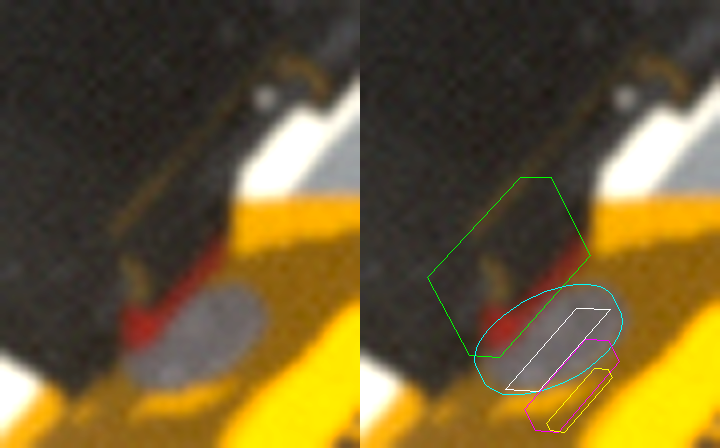

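Call:
servo_tool --gripper '[0.2, 0.2, 0.7, 0.8, 0.8, 0.8, 0.8]' --pt "-0.002 0 0.003" --pt "0 0 0" --pt "0 0 0" --pt "0 0 0" --pt "0 0 0" --pt "0 0 0" --pt "0 0 0" --roll '[0, 0, 0, 0, 0, 0, 0]'

```text
time_s: 15.15
position: [0.5953, 0.0656, 0.1135]
tcp_rot: [-1.569, 0.086, -0.086]
force: [-0.6, -0.2, -0.2]
width: 0.0671
```

Call:
servo_tool --gripper '[0.8, 0.8, 0.8, 0.8]' --pt "0 0 0.05" --pt "0 0 0.08" --pt "0 0 0.1" --pt "0 0 0.05" --roll '[0, 0, 0, 0]'

```text
time_s: 15.48
position: [0.5962, 0.0654, 0.1871]
tcp_rot: [-1.568, 0.084, -0.089]
force: [1.6, 0.6, -0.3]
width: 0.0694
```

```bash
python3 -c "
from chk import *
chk('c7',crop=(250,120,60,75,8))
snap('top','t7.png',(190,110,300,200),7)"
```

```text
t15.53 q [-0.68  0.33  0.61  1.61 -0.2   1.26  1.43] p [0.5971 0.0655 0.1887] yv [ 0.006  0.002 -1.   ] zv [0.11  0.994 0.002] F [ 1.6 -0.7  2.7] w 0.0695
yaw 1.460775775770459
wing c in lock mm [45.   0.2 89.7] nose tip [43.2  0.2 38.7]
```

View pics/c7.png

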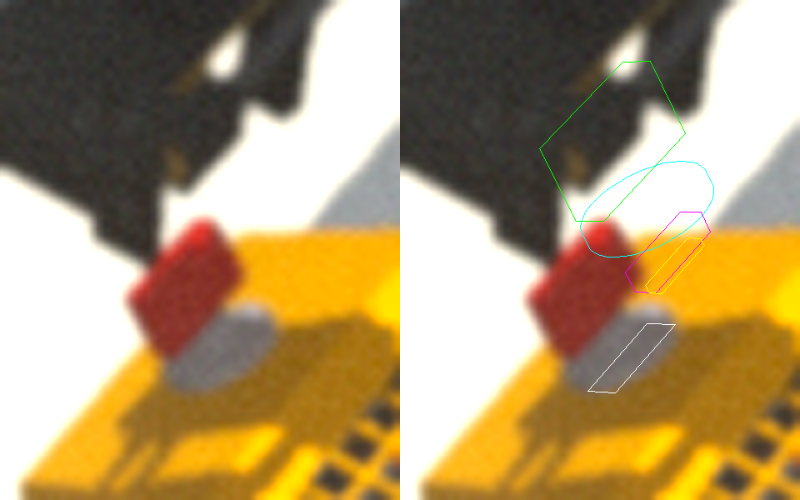

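View pics/t7.png

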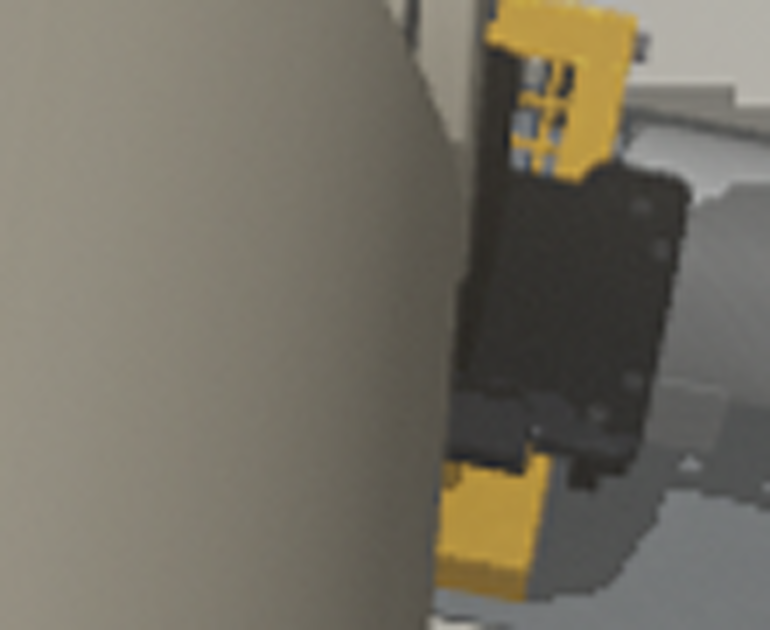

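```bash
cat > seat.py <<'E'
from ov import *
B=Rz(-.11)@R.from_euler('y',-np.deg2rad(35)).as_matrix(); L0=np.array([.6155,.0633,.105])
def seat(S,name,phi=0,dx=0,dz=0,crop=(250,120,60,75,8),cam="scene",bright=1.0):
    a,b,w,h,k=crop
    base=cv2.resize(S[b:b+h,a:a+w,::-1],None,fx=k,fy=k,interpolation=cv2.INTER_CUBIC)
    base=np.clip(base.astype(float)*bright,0,255).astype(np.uint8)
    g=base.copy(); M=B@Rz(phi+np.pi/2); c=L0+B@np.array([dx,0,.029+dz])
    overlay(cam,g,a,b,k,c,M,[(0,255,0),(255,255,0),(255,0,255),(0,255,255)][:2]+[(255,0,255)]*2)
    o=np.hstack([base,g]); sc=min(800/o.shape[1],600/o.shape[0],1); cv2.imwrite("pics/"+name+".png",cv2.resize(o,None,fx=sc,fy=sc))
E
python3 -c "
from seat import *
seat(np.load('c7.npy'),'d7')"
```

```text
(no output)
```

View pics/d7.png

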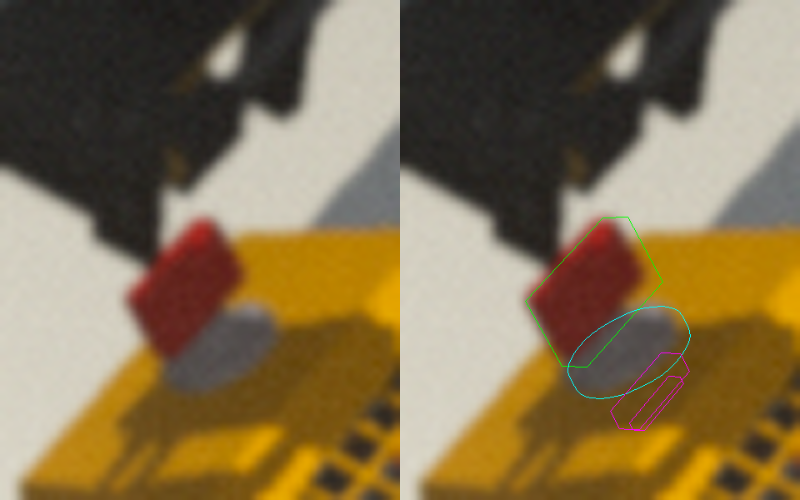

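Call:
servo_tool --gripper '[0.6, 0.5, 0.4, 0.4, 0.4, 0.4, 0.4, 0.4]' --pt "-0.012 0 0" --pt "0 0 0" --pt "0 0 0" --pt "0 0 0" --pt "0 0 0" --pt "0 0 0" --pt "0 0 0" --pt "0 0 0" --roll '[-0.077, -0.077, -0.077, -0.077, -0.077, -0.077, -0.077, -0.077]'

```text
time_s: 16.25
position: [0.5917, 0.0656, 0.1828]
tcp_rot: [-1.402, 0.844, -0.843]
force: [0.3, 0.4, -0.4]
width: 0.0355
```

Call:
servo_tool --gripper '[0.4, 0.4, 0.4, 0.4, 0.4, 0.4, 0.4]' --pt "0 0 0" --pt "0 0 0" --pt "0 0 0" --pt "0 0 0" --pt "0 0 0" --pt "0 0 0" --pt "0 0 0" --roll '[-0.077, -0.077, -0.077, -0.077, -0.076, 0, 0]'

```text
time_s: 16.83
position: [0.5918, 0.0656, 0.183]
tcp_rot: [-1.158, 1.287, -1.287]
force: [-0.3, 0.0, 0.5]
width: 0.0349
```

```bash
python3 -c "
from chk import *
st()
snap('scene','s10.png',(230,100,330,175),8)"
```

```text
t16.83 q [-0.89  0.39  0.9   1.63 -0.31  1.27 -0.04] p [0.5918 0.0656 0.183 ] yv [-0.001 -0.001 -1.   ] zv [ 0.994 -0.106 -0.001] F [-0.3  0.   0.5] w 0.0349
```

View pics/s10.png

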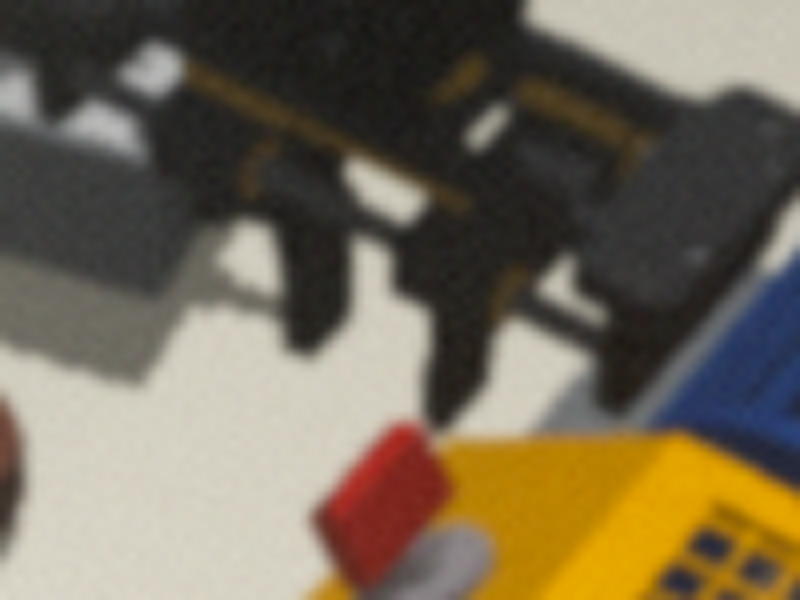

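Call:
servo_tool --gripper '[0.4, 0.4, 0.4, 0.4, 0.4, 0.4]' --pt "0.01 0 0" --pt "0 0 -0.06" --pt "0 0 -0.06" --pt "0 0 -0.06" --pt "0 0 -0.04" --pt "0 0 0" --roll '[0, 0, 0, 0, 0, 0]'

```text
time_s: 17.38
position: [0.5935, 0.0655, 0.1265]
tcp_rot: [-1.159, 1.29, -1.288]
force: [-1.4, 0.0, 0.3]
width: 0.0348
```

```bash
python3 -c "
from chk import *
st()
snap('scene','s11.png',(230,100,330,175),8)"
```

```text
t17.38 q [-0.86  0.45  0.86  1.69 -0.37  1.17 -0.01] p [0.5935 0.0655 0.1265] yv [-0.003 -0.001 -1.   ] zv [ 0.994 -0.108 -0.003] F [-1.4  0.   0.3] w 0.0348
```

View pics/s11.png

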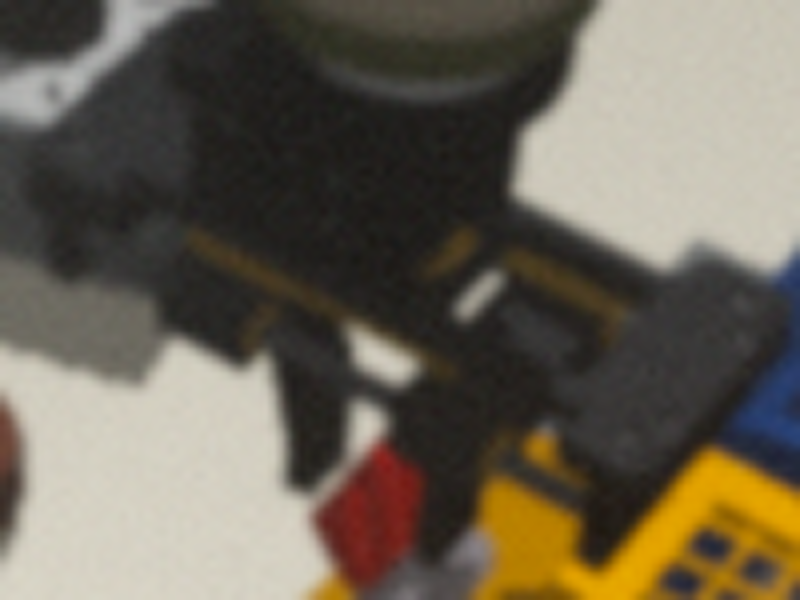

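Call:
servo_tool --gripper '[0.4, 0.4, 0.4, 0.4, 0.4, 0.4, 0.4, 0.4]' --pt "0 0 0" --pt "0 0 0" --pt "0 0 0" --pt "0 0 0" --pt "0 0 0" --pt "0 0 0" --pt "0 0 0" --pt "0 0 0" --roll '[0.06, 0.06, 0.06, 0.06, 0.06, 0.06, 0.06, 0.06]'

```text
time_s: 18.1
position: [0.592, 0.0664, 0.1296]
tcp_rot: [-1.449, 0.724, -0.714]
force: [-22.4, 2.3, 18.0]
width: 0.0347
```

```bash
python3 -c "
from chk import *
st()
snap('scene','s12.png',(230,100,330,175),8)"
```

```text
t18.10 q [-0.75  0.4   0.71  1.68 -0.28  1.17  0.68] p [0.592  0.0664 0.1296] yv [-0.006  0.002 -1.   ] zv [ 0.796  0.605 -0.004] F [-22.4   2.3  18. ] w 0.0347
```

View pics/s12.png

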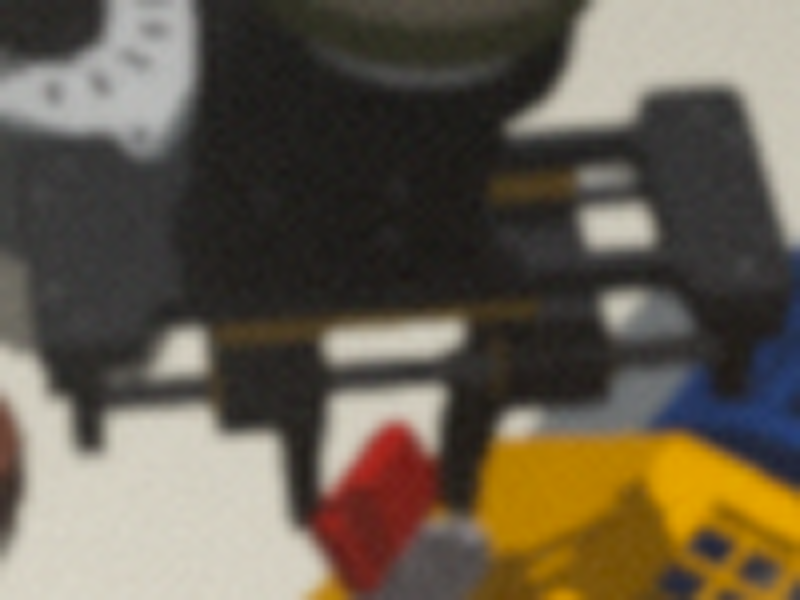

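Call:
servo_tool --gripper '[0.4, 0.4, 0.4, 0.4, 0.4, 0.4, 0.4, 0.4]' --pt "0 0 0" --pt "0 0 0" --pt "0 0 0" --pt "0 0 0" --pt "0 0 0" --pt "0 0 0.05" --pt "0 0 0.08" --pt "0 0 0.06" --roll '[-0.07, -0.07, -0.07, -0.07, -0.07, -0.07, -0.06, 0]'

```text
time_s: 18.82
position: [0.5952, 0.0655, 0.1782]
tcp_rot: [-1.151, 1.293, -1.294]
force: [-0.0, -0.5, 0.7]
width: 0.0347
```

```bash
python3 -c "
from seat import *
st()
S=manip.grab_frame('scene'); np.save('e1.npy',S)
seat(S,'e1a',0,-.00225,0,(262,142,40,50,10)); seat(S,'e1b',0,-.00225,.004,(262,142,40,50,10))"
```

```text
t18.82 q [-0.88  0.4   0.89  1.63 -0.32  1.26 -0.05] p [0.5952 0.0655 0.1782] yv [ 0.001  0.    -1.   ] zv [ 0.993 -0.115  0.001] F [-0.  -0.5  0.7] w 0.0347
```

View pics/e1a.png

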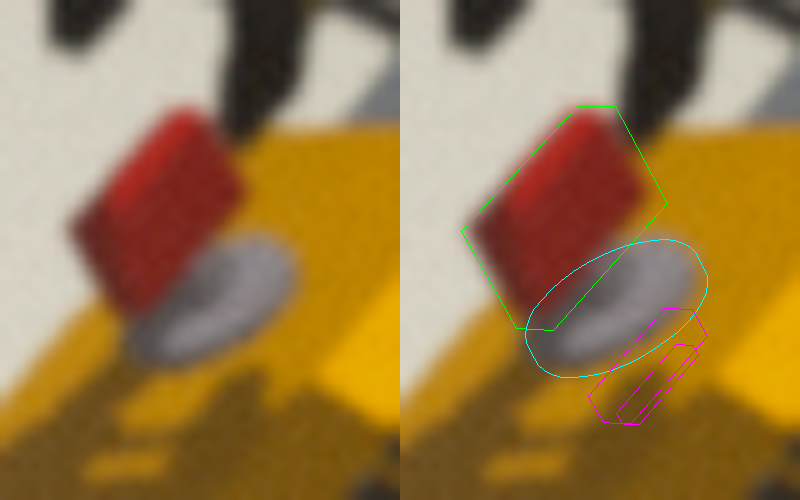

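View pics/e1b.png

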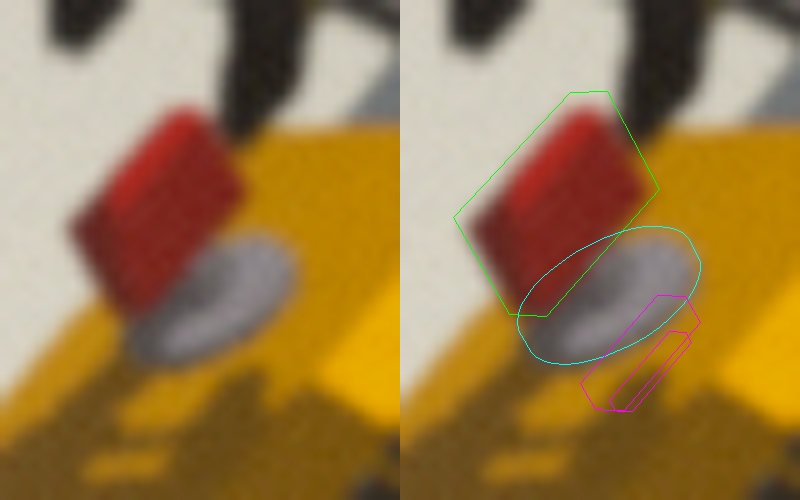

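Call:
servo_tool --gripper '[0.2, 0, 0, 0, 0, 0, 0, 0]' --pt "0.02 -0.03 0" --pt "0.02 -0.03 0" --pt "0.02 -0.03 0" --pt "0.02 -0.03 0" --pt "0.006 -0.018 0" --pt "0 0 0" --pt "0 0 0" --pt "0 0 0" --roll '[0.077, 0.077, 0.077, 0.077, 0.077, 0.077, 0.077, 0.077]'

```text
time_s: 19.53
position: [0.6166, 0.0307, 0.1771]
tcp_rot: [-1.499, 0.552, -0.554]
force: [0.9, -0.0, 0.2]
width: 0.0008
```

Call:
servo_tool --gripper '[0, 0, 0, 0, 0, 0, 0]' --pt "0 0 0" --pt "0 0 0" --pt "0 0 0" --pt "0 0 0" --pt "0 0 0" --pt "0 0 0" --pt "0 0 0" --roll '[0.077, 0.077, 0.077, 0.077, 0.077, 0, 0]'

```text
time_s: 20.12
position: [0.6165, 0.0308, 0.1769]
tcp_rot: [-1.569, 0.087, -0.089]
force: [-0.2, -0.4, -0.4]
width: 0.0004
```

```bash
python3 -c "
from chk import *
st()
snap('scene','s13.png',(230,100,330,175),8)"
```

```text
t20.12 q [-0.58  0.38  0.58  1.57 -0.21  1.26  1.5 ] p [0.6165 0.0308 0.1769] yv [ 0.001  0.    -1.   ] zv [0.111 0.994 0.001] F [-0.2 -0.4 -0.4] w 0.0004
```

View pics/s13.png

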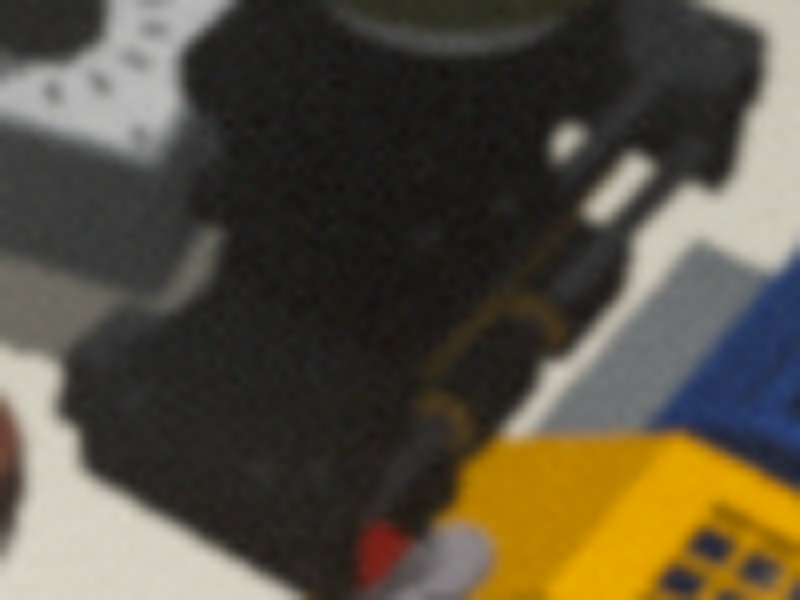

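Call:
servo_tool --gripper '[0, 0, 0, 0, 0, 0]' --pt "0 0 -0.06" --pt "0 0 -0.06" --pt "0 0 -0.05" --pt "0 0 -0.04" --pt "0 0 0" --pt "0 0 0" --roll '[0, 0, 0, 0, 0, 0]'

```text
time_s: 20.67
position: [0.6159, 0.031, 0.1233]
tcp_rot: [-1.569, 0.086, -0.085]
force: [-0.7, -0.3, 0.4]
width: 0.0004
```

```bash
python3 -c "
from chk import *
st()
snap('scene','s14.png',(240,120,320,180),10)"
```

```text
t20.67 q [-0.56  0.42  0.56  1.63 -0.24  1.16  1.52] p [0.6159 0.031  0.1233] yv [-0.001 -0.    -1.   ] zv [ 0.109  0.994 -0.   ] F [-0.7 -0.3  0.4] w 0.0004
```

View pics/s14.png

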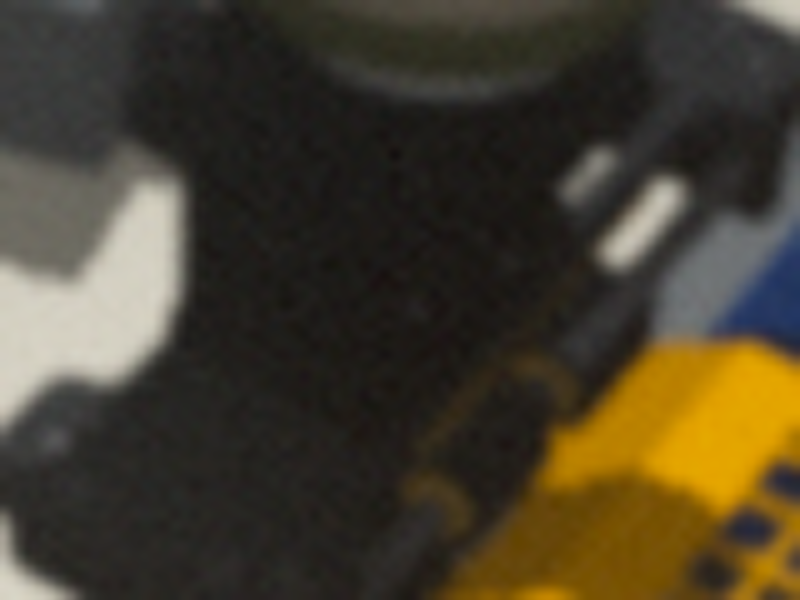

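Call:
servo_tool --gripper '[0, 0, 0, 0]' --pt "-0.013 0.001 -0.009" --pt "-0.013 0.001 -0.009" --pt "-0.007 0.001 -0.005" --pt "0 0 0" --roll '[0, 0, 0, 0]'

```text
time_s: 21.05
position: [0.6074, 0.0317, 0.1178]
tcp_rot: [-1.569, 0.085, -0.085]
force: [-0.2, -0.6, -0.4]
width: 0.0003
```

Call:
servo_tool --gripper '[0, 0, 0, 0]' --pt "-0.007 0.001 -0.005" --pt "-0.007 0.001 -0.005" --pt "0 0 0" --pt "0 0 0" --roll '[0, 0, 0, 0]'

```text
time_s: 21.38
position: [0.6042, 0.0322, 0.1153]
tcp_rot: [-1.569, 0.085, -0.085]
force: [0.9, -1.9, 0.6]
width: 0.0002
```

Call:
servo_tool --gripper '[0, 0, 0, 0, 0]' --pt "-0.007 0.001 -0.005" --pt "-0.007 0.001 -0.005" --pt "-0.007 0.001 -0.005" --pt "0 0 0" --pt "0 0 0" --roll '[0, 0, 0, 0, 0]'

```text
time_s: 21.8
position: [0.5988, 0.0333, 0.1115]
tcp_rot: [-1.569, 0.085, -0.084]
force: [-0.7, -1.1, 1.1]
width: 0.0003
```

Call:
servo_tool --gripper '[0, 0, 0, 0, 0]' --pt "0.02 -0.02 0.05" --pt "0 -0.02 0.1" --pt "0 0 0.1" --pt "0 0 0.05" --pt "0 0 0" --roll '[0, 0, 0, 0, 0]'

```text
time_s: 22.22
position: [0.6056, 0.0234, 0.1895]
tcp_rot: [-1.567, 0.081, -0.088]
force: [-0.7, -0.1, -0.2]
width: 0.0003
```

```bash
python3 -c "
from seat import *
st()
S=manip.grab_frame('scene'); np.save('e2.npy',S)
snap('scene','s15.png',(240,120,320,180),10)"
```

```text
t22.22 q [-0.58  0.34  0.59  1.59 -0.2   1.27  1.5 ] p [0.6056 0.0234 0.1895] yv [ 0.004  0.001 -1.   ] zv [0.108 0.994 0.002] F [-0.7 -0.1 -0.2] w 0.0003
```

View pics/s15.png

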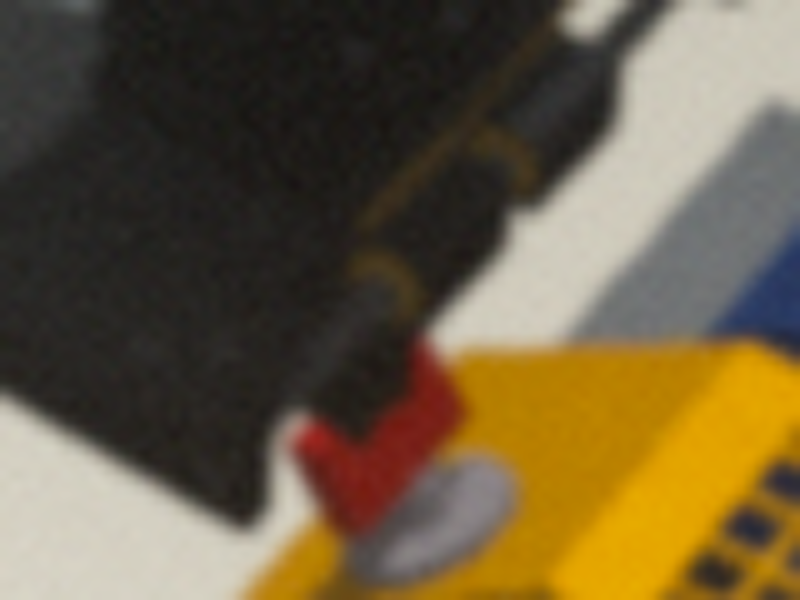

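Call:
servo_tool --gripper '[0, 0, 0, 0, 0, 0, 0]' --pt "0.03 0.04 0" --pt "0.02 0.025 -0.02" --pt "0 0 -0.08" --pt "0 0 -0.08" --pt "0 0 -0.06" --pt "0 0 -0.02" --pt "0 0 0" --roll '[0, 0, 0, 0, 0, 0, 0]'

```text
time_s: 22.9
position: [0.6157, 0.0401, 0.1192]
tcp_rot: [-1.57, 0.087, -0.081]
force: [-0.1, -0.1, 1.0]
width: 0.0006
```

Call:
servo_tool --gripper '[0, 0, 0, 0]' --pt "-0.013 0.001 -0.009" --pt "-0.01 0.001 -0.007" --pt "0 0 0" --pt "0 0 0" --roll '[0, 0, 0, 0]'

```text
time_s: 23.23
position: [0.6113, 0.0398, 0.1185]
tcp_rot: [-1.569, 0.084, -0.086]
force: [0.9, -0.9, 1.0]
width: 0.0005
```

Call:
servo_tool --gripper '[0, 0, 0, 0]' --pt "-0.007 0.001 -0.005" --pt "-0.007 0.001 -0.005" --pt "0 0 0" --pt "0 0 0" --roll '[0, 0, 0, 0]'

```text
time_s: 23.57
position: [0.6093, 0.0392, 0.1168]
tcp_rot: [-1.569, 0.082, -0.09]
force: [5.8, -4.4, 5.2]
width: 0.0003
```

Call:
servo_tool --gripper '[0, 0, 0, 0]' --pt "-0.007 0.001 -0.005" --pt "-0.007 0.001 -0.005" --pt "0 0 0" --pt "0 0 0" --roll '[0, 0, 0, 0]'

```text
time_s: 23.9
position: [0.6074, 0.0386, 0.1154]
tcp_rot: [-1.57, 0.08, -0.094]
force: [9.7, -7.1, 9.4]
width: 0.0003
```

```bash
python3 -c "
from seat import *
s=st(); print(s['wrist_torque'])
snap('scene','s16.png',(240,120,320,180),10)"
```

```text
t23.90 q [-0.59  0.41  0.56  1.67 -0.23  1.12  1.5 ] p [0.6074 0.0386 0.1154] yv [ 0.009 -0.001 -1.   ] zv [ 0.11   0.994 -0.   ] F [ 9.7 -7.1  9.4] w 0.0003
[-1.5343423  -2.18910202 -0.14491352]
```

View pics/s16.png

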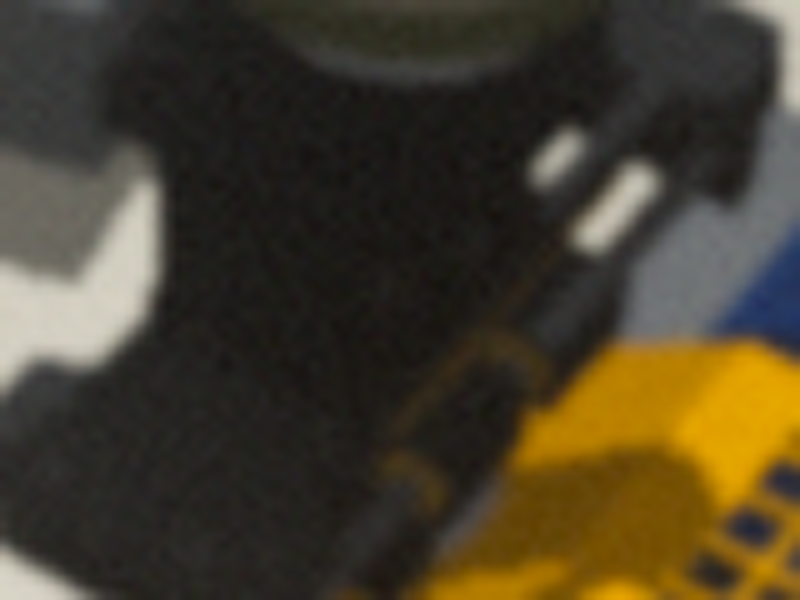

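Call:
servo_tool --gripper '[0, 0, 0, 0, 0]' --pt "0.03 -0.02 0.04" --pt "0 -0.03 0.1" --pt "0 -0.06 0.1" --pt "0 -0.06 0.05" --pt "0 0 0" --roll '[0, 0, 0, 0, 0]'

```text
time_s: 24.37
position: [0.6123, -0.0059, 0.1882]
tcp_rot: [-1.569, 0.085, -0.092]
force: [-0.3, -1.4, -0.4]
width: 0.0003
```

```bash
python3 -c "
from seat import *
st()
S=manip.grab_frame('scene'); np.save('e3.npy',S)
seat(S,'e3',0,-.00225,0,(255,135,50,62,8))"
```

```text
t24.37 q [-0.54  0.36  0.6   1.58 -0.21  1.27  1.55] p [ 0.6123 -0.0059  0.1882] yv [ 0.004 -0.001 -1.   ] zv [ 0.112  0.994 -0.   ] F [-0.3 -1.4 -0.4] w 0.0003
```

View pics/e3.png

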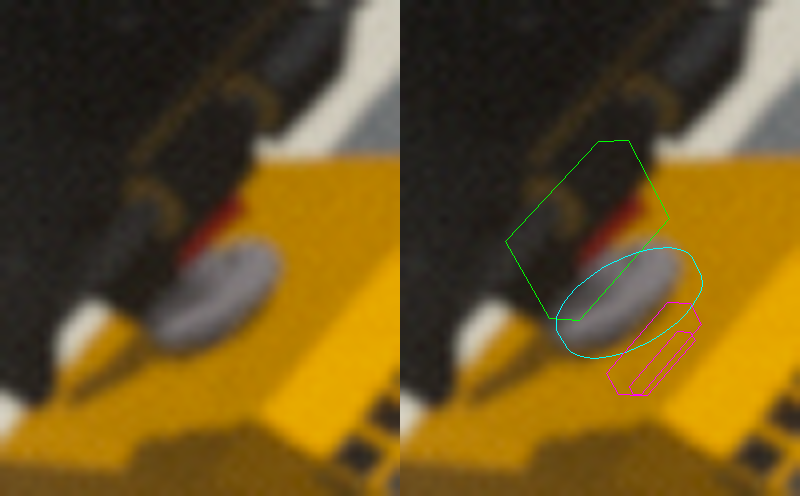

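Call:
servo_tool --gripper '[0, 0, 0, 0, 0.4]' --pt "-0.12 0.05 0.1" --pt "-0.12 0.05 0.1" --pt "-0.1 0.05 0.05" --pt "0 0 0" --pt "0 0 0" --roll '[0, 0, 0, 0, 0]'

```text
time_s: 24.83
position: [0.5255, 0.0377, 0.2472]
tcp_rot: [-1.567, 0.082, -0.082]
force: [1.2, 0.2, 0.3]
width: 0.0028
```

```bash
python3 -c "
from seat import *
st()
S=manip.grab_frame('scene'); np.save('e4.npy',S); T=manip.grab_frame('top'); np.save('e4t.npy',T)
seat(S,'e4',0,-.00225,0,(255,130,50,62,8))
seat(T,'e4t',0,-.00225,0,(210,130,60,60,7),'top')"
```

```text
t24.83 q [-0.7   0.1   0.59  1.71 -0.06  1.35  1.36] p [0.5255 0.0377 0.2472] yv [-0.     0.002 -1.   ] zv [0.105 0.995 0.002] F [1.2 0.2 0.3] w 0.0028
```

View pics/e4.png

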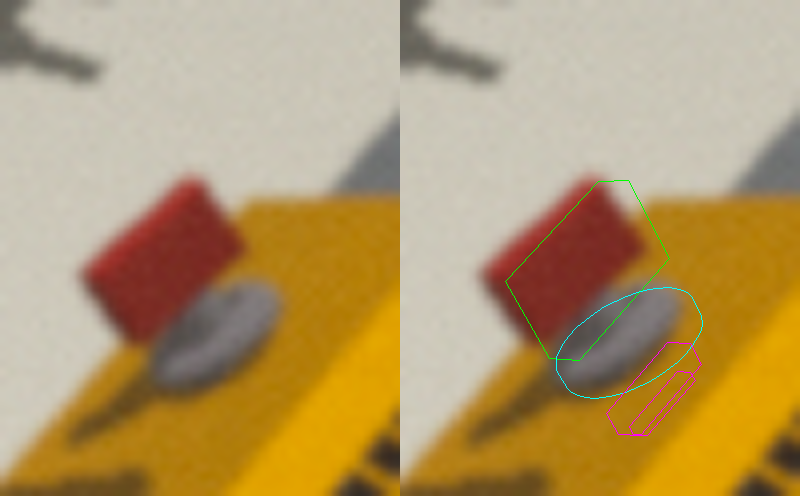

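View pics/e4t.png

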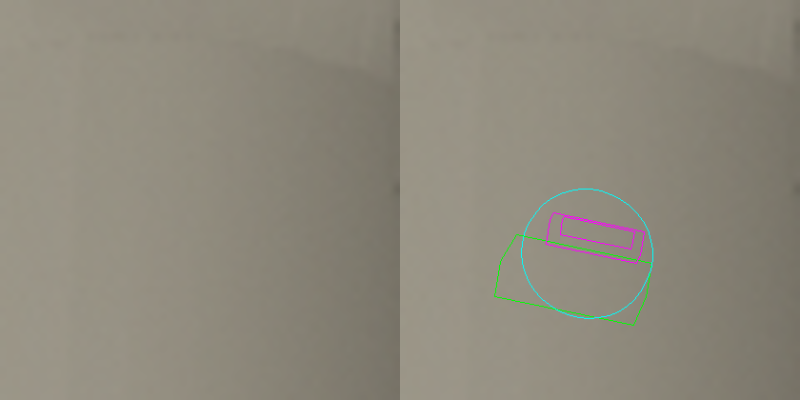

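Call:
servo_tool --gripper '[0.8, 0.8, 0.8, 0.8, 0.8, 0.8, 0.8]' --pt "0.09 0.04 -0.02" --pt "0.09 0.04 -0.06" --pt "0.078 0.033 -0.1" --pt "0 0 -0.1" --pt "0 0 -0.14" --pt "0 0 -0.12" --pt "0 0 0" --roll '[0, 0, 0, 0, 0, 0, 0]'

```text
time_s: 25.52
position: [0.5892, 0.0622, 0.1068]
tcp_rot: [-1.573, 0.091, -0.082]
force: [-1.0, -0.3, -0.7]
width: 0.0538
```

```bash
python3 -c "
from seat import *
st()
snap('scene','s17.png',(240,120,320,180),10)"
```

```text
t25.52 q [-0.63  0.39  0.56  1.71 -0.22  1.11  1.45] p [0.5892 0.0622 0.1068] yv [-0.006 -0.004 -1.   ] zv [ 0.11   0.994 -0.004] F [-1.  -0.3 -0.7] w 0.0538
```

View pics/s17.png

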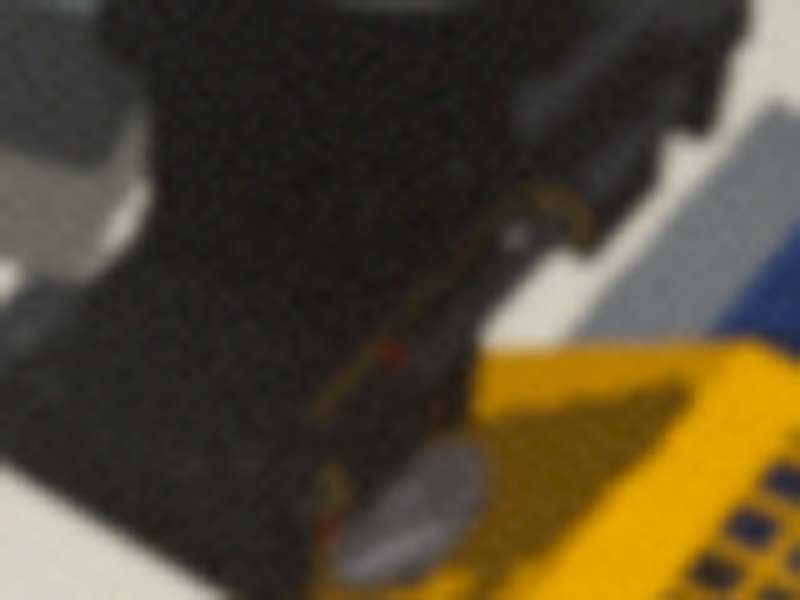

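Call:
servo_tool --gripper '[0.8, 0.8, 0.8]' --pt "0 0.004 0" --pt "0 0 0" --pt "0 0 0" --roll '[0, 0, 0]'

```text
time_s: 25.82
position: [0.5914, 0.0653, 0.1134]
tcp_rot: [-1.569, 0.084, -0.086]
force: [0.0, -0.0, -0.8]
width: 0.068
```

```bash
python3 -c "
from seat import *
st()
snap('scene','s18.png',(240,120,320,180),10)"
```

```text
t25.82 q [-0.64  0.38  0.56  1.7  -0.22  1.12  1.45] p [0.5914 0.0653 0.1134] yv [ 0.001  0.001 -1.   ] zv [0.108 0.994 0.001] F [ 0.  -0.  -0.8] w 0.0680
```

View pics/s18.png

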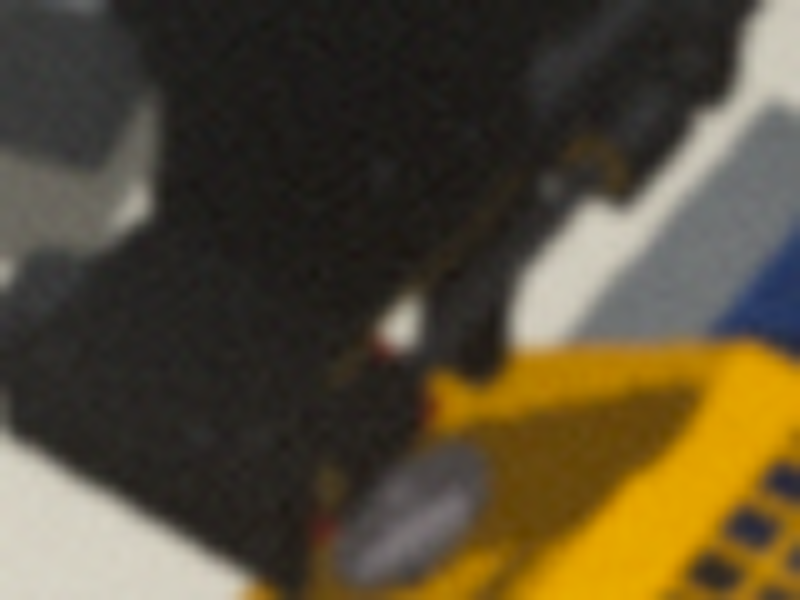

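Call:
servo_tool --gripper '[0.6, 0.4, 0.3, 0.3, 0.3, 0.3]' --pt "0 0 0" --pt "0 0 0" --pt "0 0 0" --pt "0 0 0" --pt "0 0 0" --pt "0 0 0" --roll '[0, 0, 0, 0, 0, 0]'

```text
time_s: 26.37
position: [0.5911, 0.0647, 0.1129]
tcp_rot: [-1.569, 0.085, -0.086]
force: [0.7, -1.8, 2.3]
width: 0.046
```

```bash
python3 -c "
from seat import *
st()
snap('scene','s19.png',(240,120,320,180),10)"
```

```text
t26.37 q [-0.64  0.38  0.56  1.7  -0.22  1.12  1.45] p [0.5911 0.0647 0.1129] yv [ 0.001 -0.    -1.   ] zv [ 0.108  0.994 -0.   ] F [ 0.7 -1.8  2.3] w 0.0460
```

View pics/s19.png

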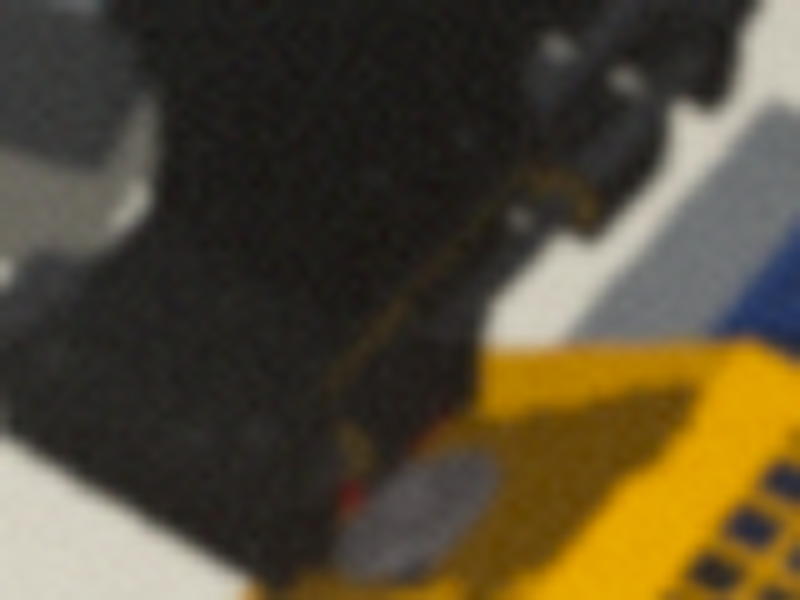

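Call:
servo_tool --gripper '[0.3, 0.3, 0.3, 0.3, 0.3, 0.3]' --pt "0.012 -0.001 0.002" --pt "0.012 -0.001 0" --pt "0 0 0" --pt "0.004 0 -0.006" --pt "0 0 0" --pt "0 0 0" --roll '[0, 0, 0, 0, 0, 0]'

```text
time_s: 26.92
position: [0.597, 0.0642, 0.1125]
tcp_rot: [-1.569, 0.087, -0.083]
force: [-9.5, -3.2, 16.5]
width: 0.0461
```

```bash
python3 -c "
from seat import *
st()
S=manip.grab_frame('scene')
seat(S,'e5',0,0,0,(255,130,50,62,8))"
```

```text
t26.92 q [-0.63  0.4   0.56  1.69 -0.23  1.13  1.46] p [0.597  0.0642 0.1125] yv [-0.002  0.    -1.   ] zv [0.108 0.994 0.   ] F [-9.5 -3.2 16.5] w 0.0461
```

View pics/e5.png

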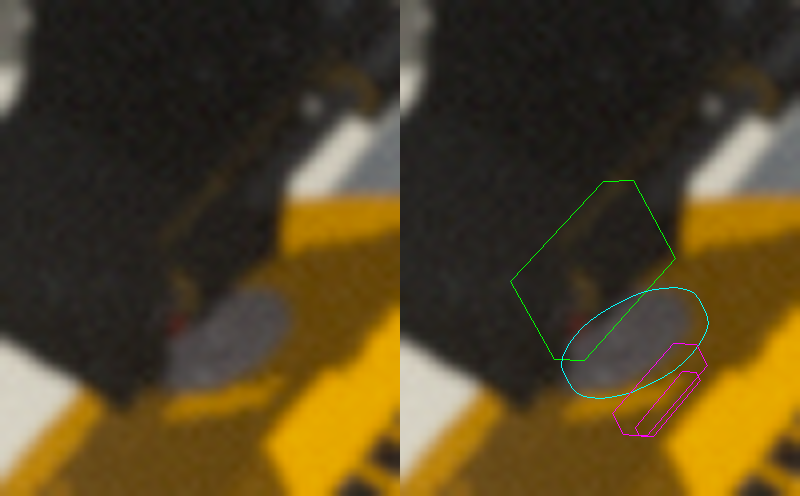

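Call:
servo_tool --gripper '[0.3, 0.3, 0.3, 0.3, 0.3]' --pt "0.004 0 -0.006" --pt "0 0 0" --pt "0 0 0" --pt "0 0 0" --pt "0 0 0" --roll '[0, -0.05, -0.05, -0.05, 0]'

```text
time_s: 27.38
position: [0.5987, 0.0643, 0.112]
tcp_rot: [-1.553, 0.274, -0.273]
force: [-11.3, -4.2, 22.4]
width: 0.046
```

```bash
python3 -c "
from seat import *
s=st(); print(np.round(s['wrist_torque'],2))
S=manip.grab_frame('scene')
seat(S,'e6',-.25,-.002,0,(255,130,50,62,8))"
```

```text
t27.38 q [-0.66  0.41  0.6   1.69 -0.25  1.13  1.24] p [0.5987 0.0643 0.112 ] yv [-0.     0.001 -1.   ] zv [0.341 0.94  0.001] F [-11.3  -4.2  22.4] w 0.0460
[-0.58  2.43  0.45]
```

View pics/e6.png

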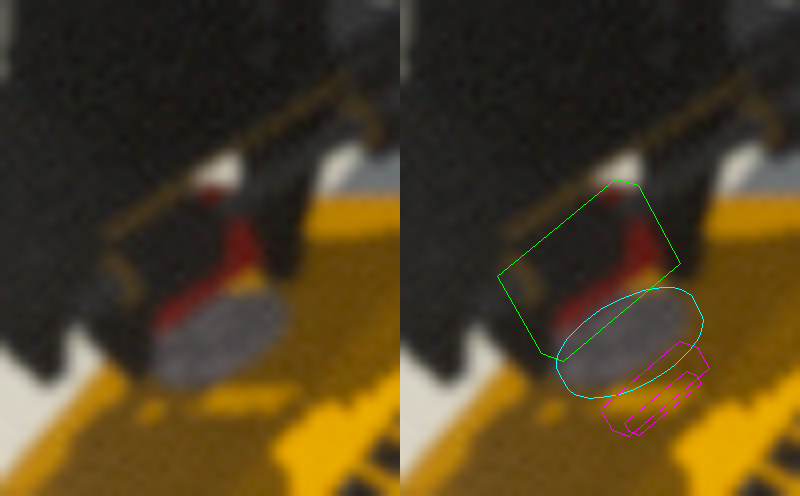

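Call:
servo_tool --gripper '[0.3, 0.3, 0.3, 0.3]' --pt "0 0 0" --pt "0 0 0" --pt "0 0 0" --pt "0 0 0" --roll '[-0.05, -0.05, -0.05, 0]'

```text
time_s: 27.77
position: [0.6003, 0.063, 0.112]
tcp_rot: [-1.522, 0.455, -0.46]
force: [-2.1, -7.6, 13.8]
width: 0.0473
```

```bash
python3 -c "
from seat import *
s=st(); print(np.round(s['wrist_torque'],2))
S=manip.grab_frame('scene')
seat(S,'e7',-.55,-.002,0,(255,130,50,62,8))"
```

```text
t27.77 q [-0.7   0.42  0.65  1.69 -0.28  1.13  1.02] p [0.6003 0.063  0.112 ] yv [ 0.003 -0.001 -1.   ] zv [0.551 0.834 0.001] F [-2.1 -7.6 13.8] w 0.0473
[-1.06  0.26  1.19]
```

View pics/e7.png

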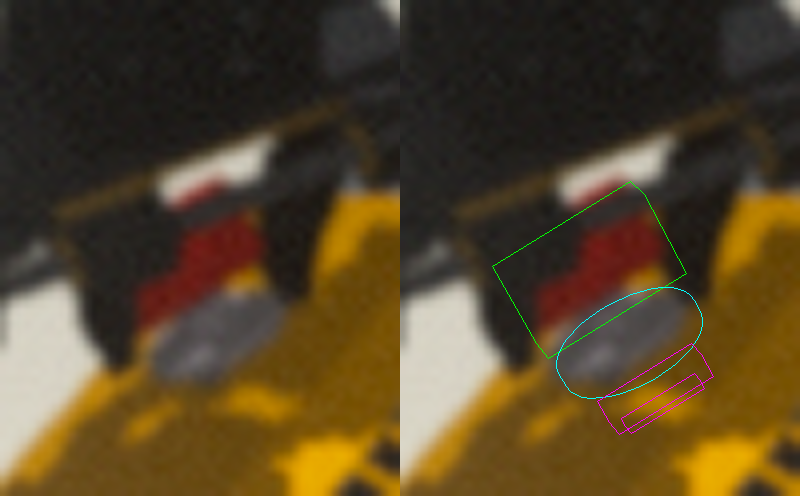

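Call:
servo_tool --gripper '[0.8, 0.8, 0.8, 0.8, 0.8, 0.8]' --pt "0 0 0" --pt "0 0 0" --pt "0 0 0.02" --pt "0 0 0.08" --pt "0 0 0.1" --pt "0 0 0.1" --roll '[0, 0, 0, 0, 0, 0]'

```text
time_s: 28.32
position: [0.5984, 0.065, 0.1855]
tcp_rot: [-1.523, 0.455, -0.453]
force: [1.2, 0.0, -0.8]
width: 0.0688
```

```bash
python3 -c "
from seat import *
s=st()
S=manip.grab_frame('scene')
seat(S,'e8',-.45,-.002,0,(255,130,50,62,8))"
```

```text
t28.32 q [-0.72  0.35  0.68  1.61 -0.23  1.27  0.99] p [0.5984 0.065  0.1855] yv [-0.001  0.    -1.   ] zv [ 0.547  0.837 -0.001] F [ 1.2  0.  -0.8] w 0.0688
```

View pics/e8.png

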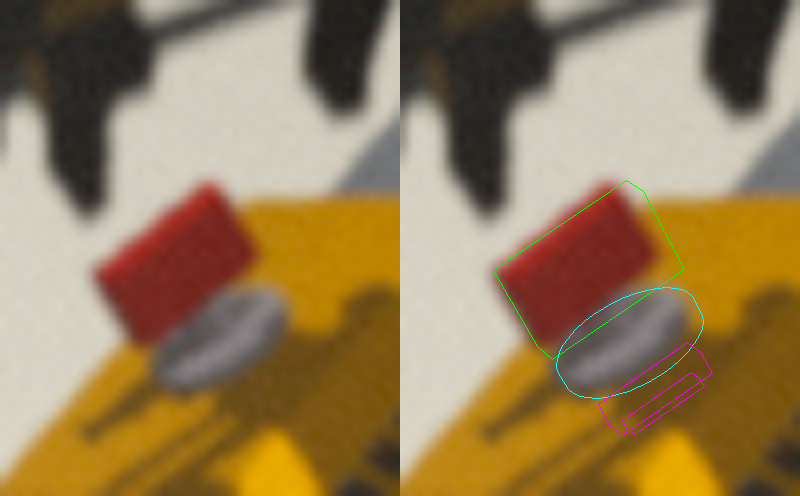

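Call:
servo_tool --gripper '[0.5, 0.42, 0.42, 0.42, 0.42, 0.42, 0.42, 0.42]' --pt "-0.012 0.002 0" --pt "-0.012 0.002 0" --pt "0 0 0" --pt "0 0 0" --pt "0 0 0" --pt "0 0 0" --pt "0 0 0" --pt "0 0 0" --roll '[-0.078, -0.078, -0.078, -0.078, -0.078, -0.078, -0.078, -0.078]'

```text
time_s: 29.03
position: [0.5929, 0.0662, 0.1849]
tcp_rot: [-1.212, 1.205, -1.205]
force: [0.1, -0.4, 0.1]
width: 0.0373
```

Call:
servo_tool --gripper '[0.42, 0.42, 0.42, 0.42, 0.42, 0.42]' --pt "0 0 0" --pt "0 0 0" --pt "0 0 -0.04" --pt "0 0 -0.06" --pt "0 0 0" --pt "0 0 0" --roll '[-0.078, -0.078, -0.078, -0.06, 0, 0]'

```text
time_s: 29.53
position: [0.5924, 0.066, 0.1596]
tcp_rot: [-0.965, 1.531, -1.53]
force: [-1.1, -1.0, 0.7]
width: 0.0364
```

```bash
python3 -c "
from seat import *
s=st()
snap('scene','s20.png',(240,110,320,170),10)"
```

```text
t29.53 q [-0.91  0.43  0.93  1.66 -0.36  1.24 -0.35] p [0.5924 0.066  0.1596] yv [-0.001 -0.001 -1.   ] zv [ 0.902 -0.432 -0.001] F [-1.1 -1.   0.7] w 0.0364
```

View pics/s20.png

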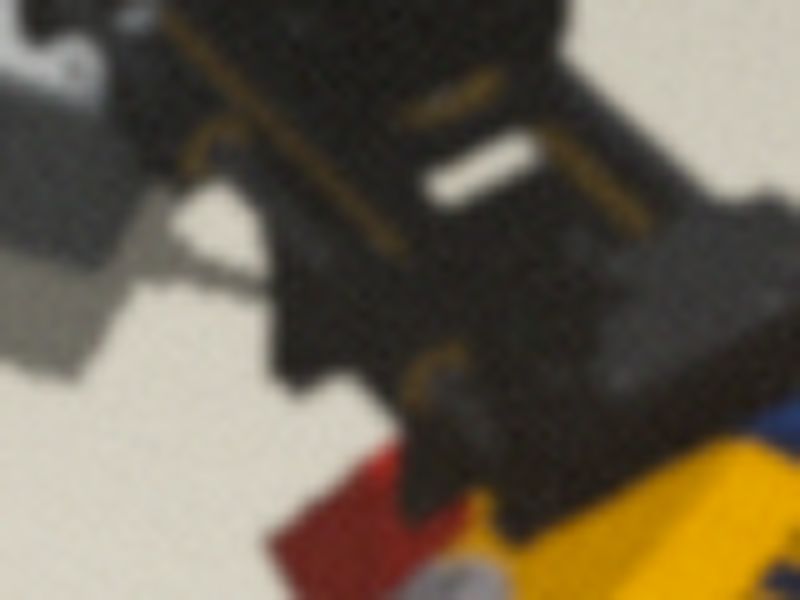

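Call:
servo_tool --gripper '[0.42, 0.42, 0.42, 0.42, 0.42]' --pt "0 0 -0.04" --pt "0 0 -0.04" --pt "0 0 -0.03" --pt "0 0 0" --pt "0 0 0" --roll '[0, 0, 0, 0, 0]'

```text
time_s: 30.0
position: [0.5925, 0.0654, 0.132]
tcp_rot: [-0.963, 1.533, -1.533]
force: [1.2, -1.2, -0.1]
width: 0.0362
```

Call:
servo_tool --gripper '[0.42, 0.42, 0.42, 0.42, 0.42, 0.42]' --pt "0 0 0" --pt "0 0 0" --pt "0 0 0" --pt "0 0 0" --pt "0 0 0" --pt "0 0 0" --roll '[-0.06, -0.06, -0.06, -0.06, -0.06, -0.06]'

```text
time_s: 30.5
position: [0.5926, 0.0656, 0.1329]
tcp_rot: [-0.54, 1.911, -1.91]
force: [-4.9, 0.4, 2.9]
width: 0.0364
```

```bash
python3 -c "
from seat import *
s=st();print(np.round(s['wrist_torque'],2))
snap('scene','s21.png',(240,110,320,170),10)"
```

```text
t30.50 q [-0.97  0.52  1.04  1.69 -0.47  1.21 -0.84] p [0.5926 0.0656 0.1329] yv [-0.  0. -1.] zv [ 0.523 -0.852 -0.   ] F [-4.9  0.4  2.9] w 0.0364
[0.05 1.31 0.1 ]
```

View pics/s21.png

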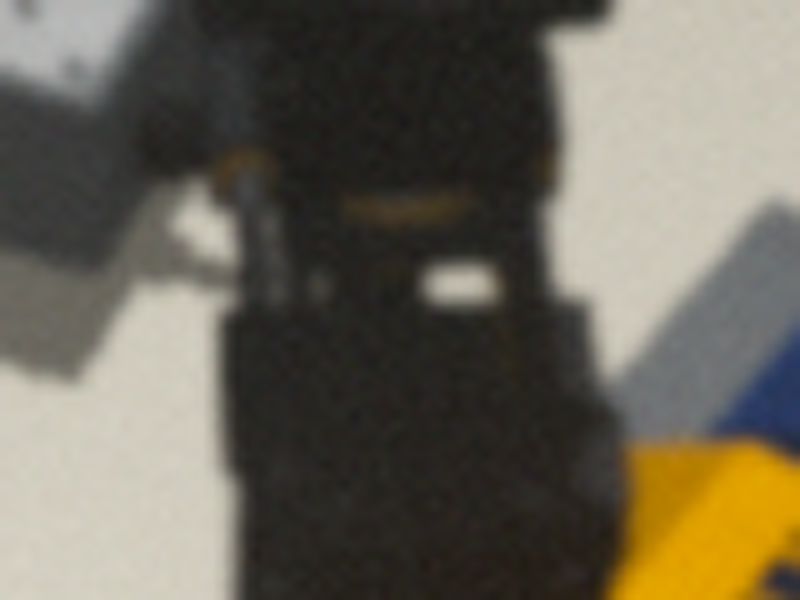

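Call:
servo_tool --gripper '[0.42, 0.42, 0.42, 0.42]' --pt "0 0 0" --pt "0 0 0" --pt "0 0 0" --pt "0 0 0" --roll '[-0.06, -0.06, -0.06, 0]'

```text
time_s: 30.88
position: [0.5901, 0.0673, 0.1327]
tcp_rot: [-0.29, 2.083, -2.076]
force: [-19.6, 4.3, 17.0]
width: 0.0369
```

```bash
python3 -c "
from seat import *
s=st();print(np.round(s['wrist_torque'],2))"
```

```text
t30.88 q [-1.01  0.55  1.1   1.7  -0.52  1.23 -1.08] p [0.5901 0.0673 0.1327] yv [-0.007  0.003 -1.   ] zv [ 0.268 -0.963 -0.004] F [-19.6   4.3  17. ] w 0.0369
[1.21 4.38 0.78]
```

Call:
servo_tool --gripper '[0.42, 0.42, 0.42, 0.42]' --pt "0 0 0.06" --pt "0 0 0.1" --pt "-0.12 0 0.1" --pt "-0.12 0 0.05" --roll '[0, 0, 0, 0]'

```text
time_s: 31.22
position: [0.5342, 0.064, 0.2122]
tcp_rot: [-0.282, 2.072, -2.077]
force: [-0.7, 0.0, 2.6]
width: 0.037
```

```bash
python3 -c "
from seat import *
s=st()
S=manip.grab_frame('scene'); np.save('e9.npy',S)
seat(S,'e9',-.6,-.002,0,(255,130,50,62,8))"
```

```text
t31.22 q [-1.27  0.32  1.29  1.76 -0.31  1.3  -1.22] p [0.5342 0.064  0.2122] yv [ 0.003 -0.002 -1.   ] zv [ 0.269 -0.963  0.003] F [-0.7  0.   2.6] w 0.0370
```

View pics/e9.png

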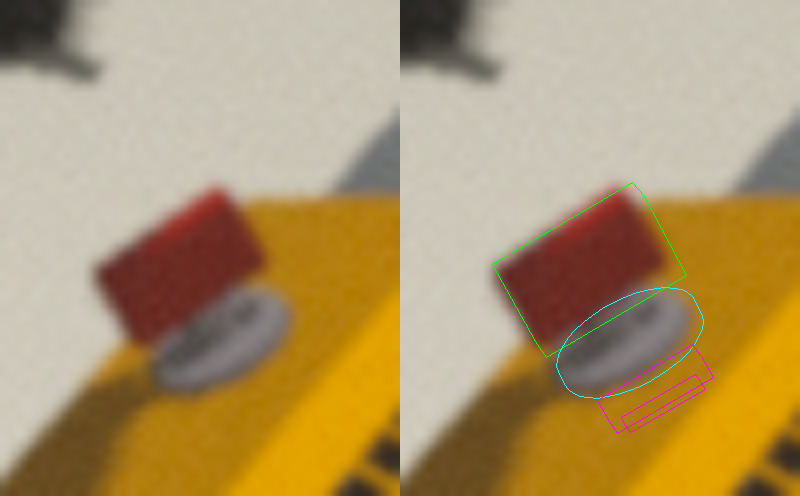

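Call:
servo_tool --gripper '[0.5, 0.5, 0.5, 0.5, 0.5, 0.5, 0.5]' --pt "0.12 0 -0.04" --pt "0.118 0 -0.05" --pt "0 0.002 -0.08" --pt "0 0 -0.08" --pt "0 0 -0.06" --pt "0 0 -0.03" --pt "0 0 0" --roll '[0.06, 0.05, 0, 0, 0, 0, 0]'

```text
time_s: 31.85
position: [0.588, 0.0661, 0.1257]
tcp_rot: [-0.438, 1.981, -1.982]
force: [-0.5, -0.4, 0.6]
width: 0.0434
```

```bash
python3 -c "
from seat import *
s=st()"
```

```text
t31.85 q [-0.99  0.52  1.05  1.71 -0.48  1.2  -0.95] p [0.588  0.0661 0.1257] yv [-0.001 -0.001 -1.   ] zv [ 0.421 -0.907  0.001] F [-0.5 -0.4  0.6] w 0.0434
```

Call:
servo_tool --gripper '[0.5, 0.35, 0.25, 0.1, 0.1, 0.1, 0.1]' --pt "0.014 0 0" --pt "0 0 0" --pt "0 0 0" --pt "0 0 0" --pt "0 0 0" --pt "0 0 0" --pt "0 0 0" --roll '[0, 0, 0, 0, 0, 0, 0]'

```text
time_s: 32.43
position: [0.593, 0.0645, 0.1281]
tcp_rot: [-0.432, 1.978, -1.985]
force: [0.0, -4.5, 9.2]
width: 0.016
```

```bash
python3 -c "
from seat import *
s=st();print(np.round(s['wrist_torque'],2))
snap('scene','s22.png',(240,110,320,170),10)"
```

```text
t32.43 q [-0.98  0.53  1.05  1.7  -0.49  1.2  -0.94] p [0.593  0.0645 0.1281] yv [ 0.003 -0.002 -1.   ] zv [ 0.419 -0.908  0.004] F [ 0.  -4.5  9.2] w 0.0160
[-1.26 -0.04  0.13]
```

View pics/s22.png

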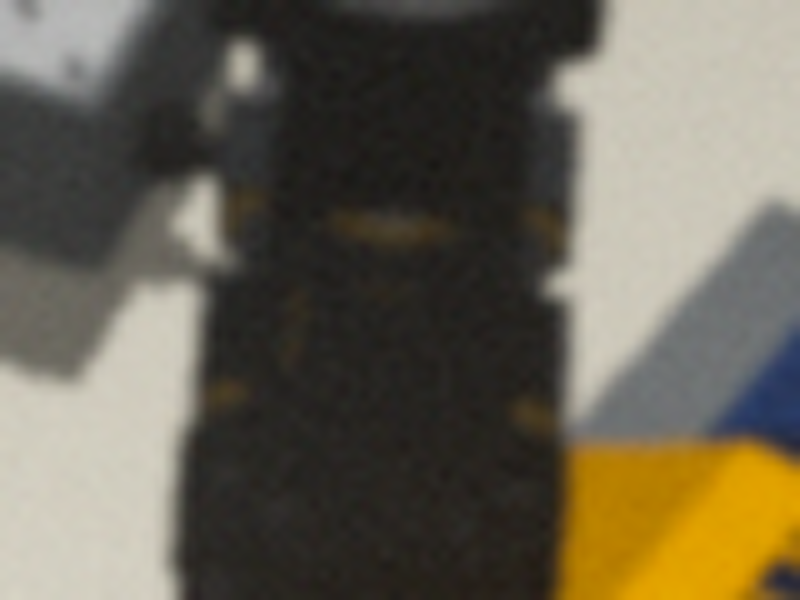

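Call:
servo_tool --gripper '[0.3, 0.3, 0.3, 0.3, 0.3, 0.3, 0.2, 0.1]' --pt "0 0 0" --pt "0 0 0" --pt "0 0 0" --pt "0 0 0" --pt "0 0 0" --pt "0 0 0" --pt "0 0 0" --pt "0 0 0" --roll '[0, -0.07, -0.07, -0.07, -0.07, -0.065, 0, 0]'

```text
time_s: 33.15
position: [0.5933, 0.0651, 0.1277]
tcp_rot: [-0.119, -2.165, 2.172]
force: [5.1, -4.9, 8.7]
width: 0.0196
```

Call:
servo_tool --gripper '[0.05, 0.05, 0.05]' --pt "0 0 0" --pt "0 0 0" --pt "0 0 0" --roll '[0, 0, 0]'

```text
time_s: 33.4
position: [0.594, 0.0646, 0.1284]
tcp_rot: [-0.12, -2.167, 2.172]
force: [5.7, -4.7, 5.3]
width: 0.0177
```

```bash
python3 -c "
from seat import *
s=st();print(np.round(s['wrist_torque'],2), np.degrees(np.arctan2(*(R.from_rotvec(s['tcp_rot']).as_matrix()[[1,0],2]))))"
```

```text
t33.40 q [-1.04  0.6   1.17  1.7  -0.58  1.23 -1.41] p [0.594  0.0646 0.1284] yv [ 0.005 -0.003 -1.   ] zv [-0.105 -0.994  0.002] F [ 5.7 -4.7  5.3] w 0.0177
[-1.29 -1.24  0.3 ] -96.04389037123141
```

Call:
servo_tool --gripper '[0.05, 0.05, 0.05, 0.05]' --pt "0 0 0" --pt "0 0 0" --pt "0 0 0" --pt "0 0 0" --roll '[-0.04, -0.04, -0.04, 0]'

```text
time_s: 33.73
position: [0.5949, 0.0639, 0.1288]
tcp_rot: [-0.318, -2.061, 2.067]
force: [8.4, -6.7, 6.5]
width: 0.0165
```

```bash
python3 -c "
from seat import *
s=st();print(np.round(s['wrist_torque'],2), np.degrees(np.arctan2(*(R.from_rotvec(s['tcp_rot']).as_matrix()[[1,0],2]))))"
```

```text
t33.73 q [-1.06  0.63  1.21  1.7  -0.62  1.25 -1.58] p [0.5949 0.0639 0.1288] yv [ 0.007 -0.004 -1.   ] zv [-0.294 -0.956  0.002] F [ 8.4 -6.7  6.5] w 0.0165
[-1.85 -1.9   0.38] -107.08057567693258
```

Call:
servo_tool --gripper '[0.5, 0.5, 0.5, 0.5, 0.5, 0.5, 0.5]' --pt "0 0 0" --pt "0 0 0" --pt "0 0 0.06" --pt "0 0 0.1" --pt "0 0 0.1" --pt "-0.1 0 0.1" --pt "-0.1 0 0" --roll '[0, 0, 0, 0.06, 0.06, 0.075, 0.075]'

```text
time_s: 34.32
position: [0.5438, 0.0648, 0.2211]
tcp_rot: [-0.138, 2.148, -2.153]
force: [0.2, -0.6, 1.8]
width: 0.0429
```

```bash
python3 -c "
from seat import *
s=st()
S=manip.grab_frame('scene'); np.save('e10.npy',S)
seat(S,'e10',-1.57,-.002,0,(255,125,50,62,8))"
```

```text
t34.32 q [-1.25  0.34  1.28  1.72 -0.34  1.33 -1.34] p [0.5438 0.0648 0.2211] yv [ 0.005 -0.002 -1.   ] zv [ 0.132 -0.991  0.002] F [ 0.2 -0.6  1.8] w 0.0429
```

View pics/e10.png

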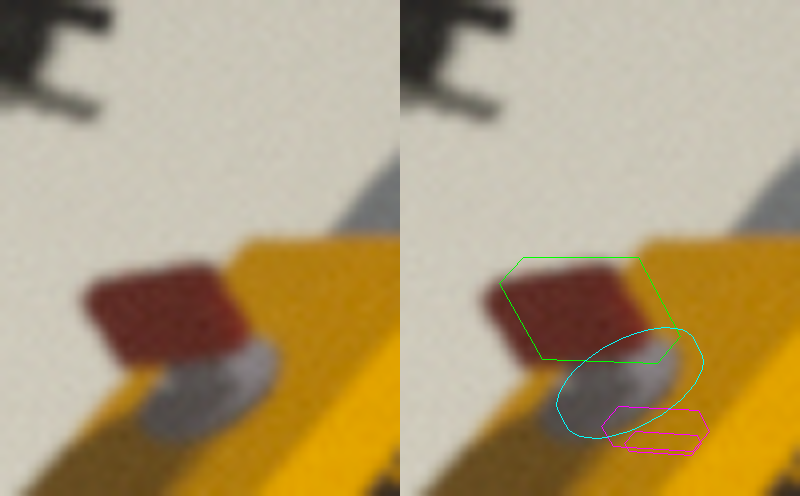

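Call:
servo_tool --gripper '[0.4, 0.4, 0.4, 0.4, 0.4, 0.4, 0.4]' --pt "0.1 0.003 -0.05" --pt "0.093 0.003 -0.08" --pt "0 0 -0.1" --pt "0 0 -0.08" --pt "0 0 -0.08" --pt "0 0 0" --pt "0 0 0" --roll '[0, -0.05, -0.07, -0.075, 0, 0, 0]'

```text
time_s: 34.95
position: [0.5898, 0.0679, 0.1196]
tcp_rot: [-0.188, -2.127, 2.129]
force: [0.0, -0.1, 0.1]
width: 0.035
```

Call:
servo_tool --gripper '[0.25, 0.1, 0.05, 0.05, 0.05, 0.05]' --pt "0 0 0" --pt "0 0 0" --pt "0 0 0" --pt "0 0 0" --pt "0 0 0" --pt "0 0 0" --roll '[0, 0, 0, 0, -0.03, -0.03]'

```text
time_s: 35.45
position: [0.5902, 0.0661, 0.1211]
tcp_rot: [-0.289, -2.072, 2.075]
force: [-6.7, -3.7, 10.6]
width: 0.0117
```

```bash
python3 -c "
from seat import *
s=st();print(np.round(s['wrist_torque'],2), np.degrees(np.arctan2(*(R.from_rotvec(s['tcp_rot']).as_matrix()[[1,0],2]))))"
```

```text
t35.45 q [-1.05  0.61  1.18  1.72 -0.6   1.23 -1.57] p [0.5902 0.0661 0.1211] yv [ 0.    -0.001 -1.   ] zv [-0.273 -0.962  0.001] F [-6.7 -3.7 10.6] w 0.0117
[-0.8   1.73  0.31] -105.84962409480411
```

Call:
servo_tool --gripper '[0.05, 0.05, 0.05, 0.05, 0.05]' --pt "0 0 0" --pt "0 0 0" --pt "0.004 0 -0.006" --pt "0.004 0 -0.006" --pt "0 0 0" --roll '[0.05, 0.055, 0, 0, 0]'

```text
time_s: 35.87
position: [0.592, 0.0673, 0.1196]
tcp_rot: [-0.119, -2.165, 2.163]
force: [-19.4, 0.5, 33.3]
width: 0.0121
```

```bash
python3 -c "
from seat import *
s=st();print(np.round(s['wrist_torque'],2), np.degrees(np.arctan2(*(R.from_rotvec(s['tcp_rot']).as_matrix()[[1,0],2]))))"
```

```text
t35.87 q [-1.03  0.59  1.14  1.71 -0.57  1.22 -1.43] p [0.592  0.0673 0.1196] yv [-0.001  0.001 -1.   ] zv [-0.11  -0.994 -0.001] F [-19.4   0.5  33.3] w 0.0121
[-0.31  4.35  0.34] -96.33291341388774
```

Call:
servo_tool --gripper '[0.05, 0.4, 0.4, 0.4, 0.4, 0.4, 0.4, 0.4]' --pt "-0.004 0 0.006" --pt "0 0 0" --pt "0 0 0" --pt "0 0 0" --pt "0 0 0.08" --pt "0 0 0.1" --pt "0 0 0.1" --pt "0 0 0.08" --roll '[0, 0, 0, 0, 0, 0.06, 0.07, 0.07]'

```text
time_s: 36.53
position: [0.5917, 0.0675, 0.2095]
tcp_rot: [-0.221, 2.109, -2.112]
force: [0.6, -0.5, 0.7]
width: 0.0343
```

```bash
python3 -c "
from seat import *
s=st()
S=manip.grab_frame('scene'); np.save('e11.npy',S)
seat(S,'e11',-1.57,-.00225,0,(255,125,50,62,8))"
```

```text
t36.53 q [-1.05  0.47  1.15  1.61 -0.43  1.35 -1.2 ] p [0.5917 0.0675 0.2095] yv [ 0.002 -0.001 -1.   ] zv [ 0.208 -0.978  0.002] F [ 0.6 -0.5  0.7] w 0.0343
```

View pics/e11.png

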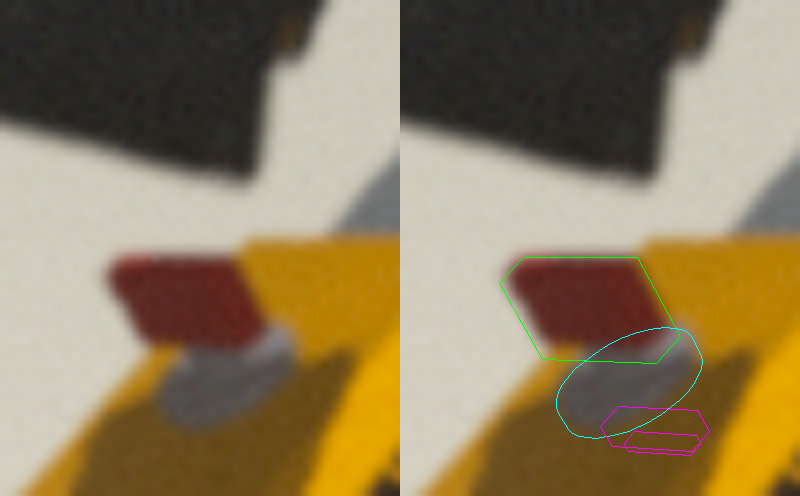

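```bash
cat > sel.py <<'E'
from ov import *
def sel(n,S,crop,c,az):
    a,b,w,h,k=crop
    g=cv2.resize(S[b:b+h,a:a+w,::-1],None,fx=k,fy=k,interpolation=cv2.INTER_CUBIC); g=np.clip(g.astype(float)*1.3,0,255).astype(np.uint8)
    t=np.linspace(0,2*np.pi,60)
    u=((proj(n,np.c_[c[0]+.024*np.cos(t),c[1]+.024*np.sin(t),0*t+.077])+.5-[a,b])*k).astype(np.int32); cv2.polylines(g,[u],True,(255,255,0),1)
    P=box(.023,.006,.0135)@Rz(az).T+[c[0],c[1],.0965]
    u=((proj(n,P)+.5-[a,b])*k).astype(np.int32); cv2.polylines(g,[cv2.convexHull(u)],True,(0,255,0),1)
    T=P[P[:,2]>.1]; u=((proj(n,T)+.5-[a,b])*k).astype(np.int32); cv2.polylines(g,[cv2.convexHull(u)],True,(0,0,255),1)
    return g
E
python3 - <<'E'
from sel import *
T=np.load("top0.npy");S=np.load("scene0.npy")
c=(.3675,.2405);az=np.deg2rad(73)
cv2.imwrite("pics/sel.png",np.hstack([sel("top",T,(115,240,50,60,8),c,az),sel("scene",S,(215,80,50,60,8),c,az)]))
E
```

```text
(no output)
```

View pics/sel.png

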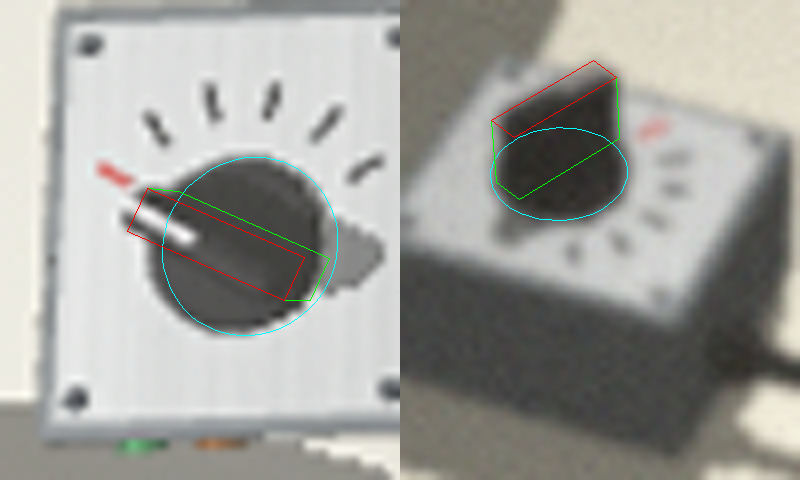

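Call:
servo_tool --gripper '[0.4, 0.4, 0.4, 0.4, 0.4, 0.4, 0.4, 0.4]' --pt "-0.01 0.01 0" --pt "-0.02 0.02 0" --pt "-0.03 0.022 0" --pt "-0.03 0.022 0" --pt "-0.03 0.022 0" --pt "-0.03 0.022 0" --pt "-0.03 0.022 0" --pt "-0.03 0.022 0" --roll '[0.079, 0.079, 0.079, 0.079, 0.079, 0.079, 0.079, 0.079]'

```text
time_s: 37.25
position: [0.5385, 0.1085, 0.2077]
tcp_rot: [-1.011, 1.474, -1.475]
force: [0.4, 0.7, -0.3]
width: 0.0348
```

Call:
servo_tool --gripper '[0.4, 0.4, 0.4, 0.4, 0.4, 0.4, 0.4, 0.4]' --pt "-0.03 0.022 0" --pt "-0.03 0.022 0" --pt "-0.03 0.022 0" --pt "-0.03 0.022 0" --pt "-0.03 0.022 0" --pt "-0.03 0.022 0" --pt "-0.03 0.022 0" --pt "-0.03 0.022 0" --roll '[0.079, 0.079, 0.079, 0.079, 0.079, 0.079, 0.079, 0.079]'

```text
time_s: 37.92
position: [0.4785, 0.1524, 0.2077]
tcp_rot: [-1.441, 0.738, -0.737]
force: [0.1, 0.7, 0.7]
width: 0.0349
```

```bash
python3 -c "
from seat import *
s=st()"
```

```text
t37.92 q [-1.19  0.06  0.83  1.84 -0.05  1.26  0.28] p [0.4785 0.1524 0.2077] yv [ 0.     0.001 -1.   ] zv [0.811 0.585 0.001] F [0.1 0.7 0.7] w 0.0349
```

Call:
servo_tool --gripper '[0.4, 0.4, 0.4, 0.4, 0.4, 0.4, 0.4, 0.4]' --pt "-0.028 0.022 0" --pt "-0.028 0.022 0" --pt "-0.028 0.022 0" --pt "-0.028 0.022 0" --pt "-0.028 0.022 0" --pt "-0.028 0.022 0" --pt "-0.028 0.022 0" --pt "-0.028 0.022 0" --roll '[0.079, 0.079, 0.079, 0.079, 0.079, 0.079, 0.079, 0.079]'

```text
time_s: 38.58
position: [0.4225, 0.1964, 0.2077]
tcp_rot: [-1.569, -0.036, 0.037]
force: [-0.0, 0.4, -1.0]
width: 0.0348
```

```bash
python3 -c "
from seat import *
s=st()"
```

```text
t38.58 q [-1.27 -0.06  0.73  1.92  0.04  1.27  1.06] p [0.4225 0.1964 0.2077] yv [-0.001  0.001 -1.   ] zv [-0.047  0.999  0.001] F [-0.   0.4 -1. ] w 0.0348
```

Call:
servo_tool --gripper '[0.4, 0.4, 0.4, 0.4, 0.4, 0.4, 0.4, 0.4]' --pt "-0.028 0.023 0" --pt "-0.028 0.023 0" --pt "-0.028 0.023 0" --pt "-0.028 0.023 0" --pt "-0.027 0.023 0" --pt "-0.027 0.023 0" --pt "-0.027 0.022 0" --pt "-0.027 0.022 -0.05" --roll '[0.079, 0.079, 0.079, 0.079, 0.079, 0.079, 0.079, 0.079]'

```text
time_s: 39.25
position: [0.3684, 0.2427, 0.1967]
tcp_rot: [-1.413, -0.811, 0.808]
force: [0.6, 0.5, -0.5]
width: 0.0349
```

Call:
servo_tool --gripper '[0.4, 0.4, 0.4, 0.4]' --pt "0 0 -0.1" --pt "0 0 -0.1" --pt "0 0 -0.05" --pt "0 0 0" --roll '[0.06, 0.055, 0, 0]'

```text
time_s: 39.58
position: [0.3665, 0.2405, 0.1304]
tcp_rot: [-1.358, -0.939, 0.947]
force: [0.1, -0.6, -0.3]
width: 0.0352
```

```bash
python3 -c "
from sel import *
s=st()
S=manip.grab_frame('scene')
cv2.imwrite('pics/s30.png',sel('scene',S,(195,60,80,70,9),(.3675,.242),np.deg2rad(70)))"
```

```text
t39.58 q [-1.41 -0.04  0.73  2.07  0.03  1.1   2.09] p [0.3665 0.2405 0.1304] yv [-0.004 -0.004 -1.   ] zv [-0.937  0.349  0.002] F [ 0.1 -0.6 -0.3] w 0.0352
```

View pics/s30.png

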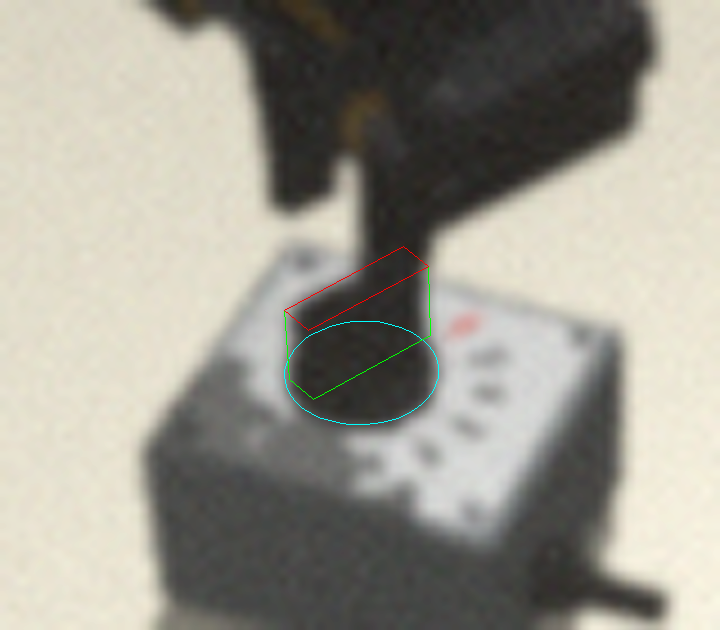

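Call:
servo_tool --gripper '[0.4, 0.4, 0.4, 0.4, 0.4]' --pt "0 0 -0.06" --pt "0 0 -0.06" --pt "0 0 -0.05" --pt "0 0 -0.025" --pt "0 0 0" --roll '[0, 0, 0, 0, 0]'

```text
time_s: 40.05
position: [0.3678, 0.2416, 0.084]
tcp_rot: [-1.357, -0.941, 0.944]
force: [0.2, -0.0, -0.2]
width: 0.0349
```

Call:
servo_tool --gripper '[0.25, 0.1, 0.05, 0.05, 0.05, 0.05]' --pt "0 0 0" --pt "0 0 0" --pt "0 0 0" --pt "0 0 0" --pt "0 0 0" --pt "0 0 0" --roll '[0, 0, 0, 0, 0, 0]'

```text
time_s: 40.55
position: [0.3646, 0.2436, 0.0848]
tcp_rot: [-1.35, -0.94, 0.948]
force: [-19.9, 3.9, 17.3]
width: 0.012
```

```bash
python3 -c "
from sel import *
s=st();print(np.round(s['wrist_torque'],2), np.degrees(np.arctan2(*(R.from_rotvec(s['tcp_rot']).as_matrix()[[1,0],2]))))"
```

```text
t40.55 q [-1.4   0.05  0.74  2.12 -0.05  0.99  2.15] p [0.3646 0.2436 0.0848] yv [-0.007  0.002 -1.   ] zv [-0.938  0.347  0.007] F [-19.9   3.9  17.3] w 0.0120
[ 0.78  4.62 -0.38] 159.71303625819834
```

Call:
servo_tool --gripper '[0.05, 0.05]' --pt "-0.013 0.006 0" --pt "0 0 0" --roll '[0, 0]'

```text
time_s: 40.72
position: [0.3643, 0.2437, 0.0848]
tcp_rot: [-1.355, -0.942, 0.944]
force: [-3.7, -1.5, 7.2]
width: 0.0115
```

Call:
servo_tool --gripper '[0.05, 0.05, 0.05, 0.05, 0.05, 0.05]' --pt "0 0 0" --pt "0 0 0" --pt "0 0 0" --pt "0 0 0" --pt "0 0 0" --pt "0 0 0" --roll '[-0.05, -0.07, -0.07, -0.07, -0.07, -0.07]'

```text
time_s: 41.22
position: [0.3637, 0.2443, 0.0848]
tcp_rot: [-1.519, -0.455, 0.458]
force: [-8.4, 1.4, 8.9]
width: 0.0121
```

```bash
python3 -c "
from sel import *
s=st();print(np.round(s['wrist_torque'],2), np.degrees(np.arctan2(*(R.from_rotvec(s['tcp_rot']).as_matrix()[[1,0],2]))))"
```

```text
t41.22 q [-1.43  0.04  0.76  2.13 -0.04  0.99  1.51] p [0.3637 0.2443 0.0848] yv [-0.003  0.002 -1.   ] zv [-0.55   0.835  0.003] F [-8.4  1.4  8.9] w 0.0121
[0.52 1.97 0.21] 123.38756928024385
```

Call:
servo_tool --gripper '[0.05, 0.05, 0.05, 0.05, 0.05, 0.05, 0.05]' --pt "-0.003 0 0" --pt "0 0 0" --pt "0 0 0" --pt "0 0 0" --pt "0 0 0" --pt "0 0 0" --pt "0 0 0" --roll '[-0.07, -0.07, -0.07, -0.07, -0.07, -0.05, 0]'

```text
time_s: 41.8
position: [0.3634, 0.2452, 0.0849]
tcp_rot: [-1.566, 0.036, -0.035]
force: [-5.1, 5.7, 2.5]
width: 0.0117
```

```bash
python3 -c "
from sel import *
s=st();print(np.round(s['wrist_torque'],2), np.degrees(np.arctan2(*(R.from_rotvec(s['tcp_rot']).as_matrix()[[1,0],2]))))"
```

```text
t41.80 q [-1.45  0.04  0.78  2.13 -0.04  0.98  0.88] p [0.3634 0.2452 0.0849] yv [-0.001  0.004 -1.   ] zv [0.045 0.999 0.004] F [-5.1  5.7  2.5] w 0.0117
[ 1.42  1.04 -0.03] 87.3940799122904
```

Call:
servo_tool --gripper '[0.4, 0.4, 0.4, 0.4, 0.4, 0.4, 0.4, 0.4]' --pt "0 0 0" --pt "0 0 0" --pt "0 0 0" --pt "0 0 0.05" --pt "0 0 0.1" --pt "0 0 0.15" --pt "0 0.12 0.1" --pt "0 0.15 0" --roll '[0, 0, 0, 0, 0, 0, 0, 0]'

```text
time_s: 42.47
position: [0.3666, 0.3115, 0.1898]
tcp_rot: [-1.561, 0.034, -0.038]
force: [1.3, 0.7, 0.4]
width: 0.0344
```

Call:
servo_tool --gripper '[0.4, 0.4, 0.4, 0.4]' --pt "0 0.15 0" --pt "0 0.15 0" --pt "0 0.1 0" --pt "0 0 0" --roll '[0, 0, 0, 0]'

```text
time_s: 42.8
position: [0.3621, 0.4158, 0.1834]
tcp_rot: [-1.57, 0.027, -0.028]
force: [0.1, -0.4, 0.6]
width: 0.0347
```

```bash
python3 -c "
from seat import *
from sel import sel
s=st()
S=manip.grab_frame('scene');T=manip.grab_frame('top'); np.save('f_s.npy',S);np.save('f_t.npy',T)
cv2.imwrite('pics/f1.png',np.hstack([sel('top',T,(110,235,60,60,7),(.3645,.2435),np.deg2rad(-2)),sel('scene',S,(205,75,54,60,7),(.3645,.2435),np.deg2rad(-2))]))
seat(S,'f2',-1.57,-.00225,0,(255,125,50,62,8)); seat(T,'f3',-1.57,-.00225,0,(205,125,70,70,8),'top')
cv2.imwrite('pics/f4.png',np.hstack([S,T])[:,:,::-1]); cv2.imwrite('pics/f4.png',cv2.resize(np.hstack([S,T])[:,:,::-1],(800,300)))"
```

```text
t42.80 q [-1.54  0.22  0.7   1.74 -0.15  1.23  0.73] p [0.3621 0.4158 0.1834] yv [ 0.  0. -1.] zv [0.035 0.999 0.   ] F [ 0.1 -0.4  0.6] w 0.0347
```

View pics/f1.png

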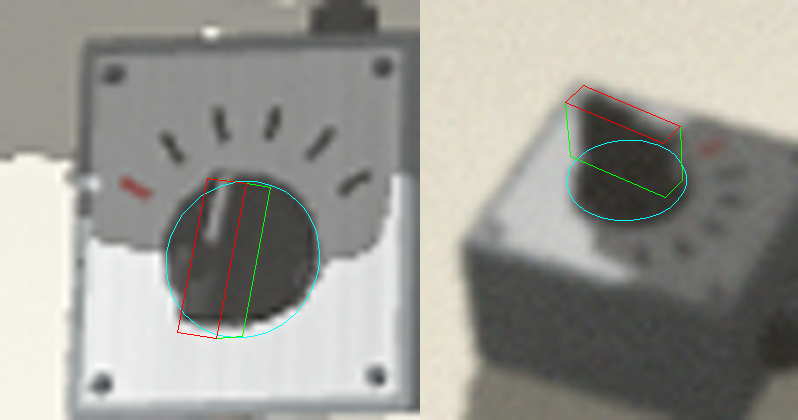

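View pics/f2.png

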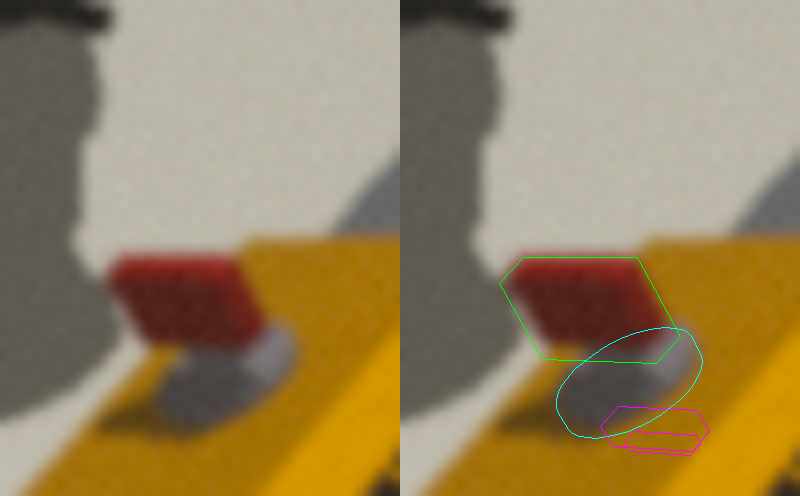

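View pics/f3.png

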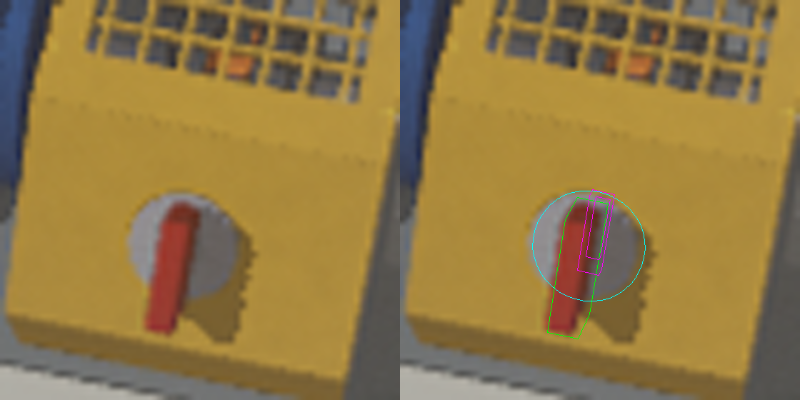

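View pics/f4.png

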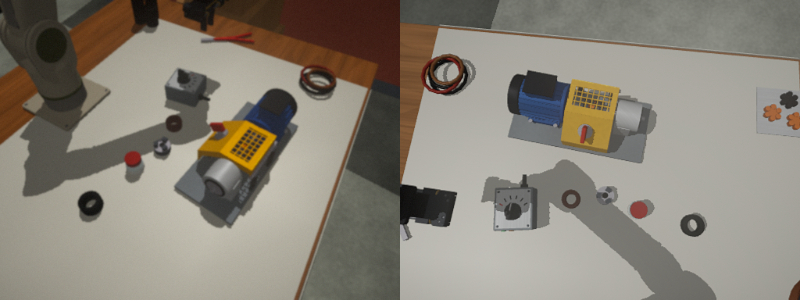

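```bash
python3 -c "
from h import *
c=np.array([.3645,.2435])
for m in((135,188),(172,148),(220,125),(273,123),(320,142),(355,183)):
    p=atz('top',((m[0]+.5)/7-.5+110,(m[1]+.5)/7-.5+235),.07)[:2]; d=p-c; print(m,np.degrees(np.arctan2(d[1],d[0])).round(1),np.linalg.norm(d).round(4))
a=atz('top',((213+.5)/7-.5+110,(238+.5)/7-.5+235),.11)[:2];b=atz('top',((222+.5)/7-.5+110,(189+.5)/7-.5+235),.11)[:2]
print('pointer az',np.degrees(np.arctan2(*(b-a)[::-1])))
st()
T0=np.load('top0.npy');T1=np.load('f_t.npy')
for q in('grease','hub','seals'):
    r=manip.tip_of('top',q); print(q,[np.round(x['position'],1).tolist() for x in r[:1]])
"
```

```text
(135, 188) 65.3 0.0434
(172, 148) 43.2 0.0436
(220, 125) 21.3 0.0434
(273, 123) -1.2 0.0428
(320, 142) -23.6 0.0419
(355, 183) -48.1 0.0401
pointer az -1.3096761932605459
t42.90 q [-1.54  0.22  0.7   1.75 -0.15  1.23  0.73] p [0.364  0.4108 0.1836] yv [ 0.    -0.001 -1.   ] zv [ 0.04   0.999 -0.001] F [ 0.2 -1.1 -0. ] w 0.0343
grease [[370.3, 286.0]]
hub [[263.8, 252.8]]
seals [[217.3, 254.3]]
```

```bash
python3 -c "
from h import *
T0=np.load('top0.npy').astype(int);T1=np.load('f_t.npy').astype(int)
for n,(a,b,c,d) in dict(grease=(285,250,325,290),hub=(245,232,285,270),seals=(200,238,238,275)).items(): print(n,cv2.phaseCorrelate(T0[b:d,a:c].mean(2),T1[b:d,a:c].mean(2)))
print(manip.sign_off()); st()"
```

```text
grease ((0.09283513537596022, -0.20505939570632492), 0.7470600480954309)
hub ((-0.08202311023766029, 0.017595878192825154), 0.625133126164054)
seals ((-0.33813629730377315, -0.14075112683837077), 0.7422688116430982)
the job is handed in; nothing more can be done
None
the job is handed in; nothing more can be done
```

The guard is locked with the T-key, the selector is on the third click, and I handed the job in at about 43 s of the 54 s allowed.

**How it went:** The tool could not tilt, so I gripped the key by its wing ends and tipped it about 35° against the edge of the control box. It then slid into the slot until the collar sat on the guard. My first attempts at the quarter turn failed: they tipped the key or only turned it partway. I pressed it flat again and turned it clockwise by re-gripping in stages until the wing pointed up the slope. The selector was turned 72° clockwise from its stop and released.

**Last checks:**
- **Key:** in both cameras it matched the model of a seated key at 90°, with the collar on the guard and the guard looking fully down. Flatness and depth can only be judged to about 2 mm this way.
- **Selector:** the pointer reads −1.3° against the third mark at −1.2°.
- **Grease jar, hub and seals:** each moved less than 0.35 pixel (under 1 mm) between the first and last top pictures. The network's final "grease" position was wrong: it was on the bush.
- **Forces:** the highest I read was about 38 N, through the gripped key; forces were read only at the end of each move call.
- **Robot:** clear of everything at hand-in.

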